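# Stand glued card tubes in the gluing jig and clamp them

### The job

The base discs of the card tubes in the tray have just been glued in: stand every tube upright on its base (the end with the white paper strip), each in a corner of its own in the gluing jig, by bringing it in lying down, butting its base end against the back fence and lifting the other end until it stands against fence and side stop; the wet disc would drop out of a tube that hangs upright in the air, so never carry one that way. Then turn the hexagonal cam bolt to the right of each filled corner clockwise, fully home to its end stop, so that the sprung pad holds the tube square in its corner. Leave everything else on the bench where it is.

Things in the scene. Friction and masses are not known exactly. Their poses are not given: they have to be found in the camera images.
- jig: plywood gluing jig fixed on the bench. Axes: x away from the robot, y left, z up; origin under the board at z = 0. Board 12 mm thick, x -100..37, y -225..180 mm. Back fence along it: face at x = +22 mm, 15 mm thick, top at z = 67 mm. Three square corners (0 left, 1 middle, 2 right) 135 mm apart
- seat_0 (a point): point on the board's top (z = 12 mm) under the axis of a tube home in this corner; axes as the jig's. Fence face 22 mm to +x; wooden side stop: face 22 mm to +y, block 14 mm thick, 50 mm long in x (-28..22), top 55 mm above the board; pad 35 mm to -y while the bolt is at 0 (nearer if not). A lying tube passes between stop and pad from the front
- seat_1 (a point): point on the board's top (z = 12 mm) under the axis of a tube home in this corner; axes as the jig's. Fence face 22 mm to +x; wooden side stop: face 22 mm to +y, block 14 mm thick, 50 mm long in x (-28..22), top 55 mm above the board; pad 35 mm to -y while the bolt is at 0 (nearer if not). A lying tube passes between stop and pad from the front
- seat_2 (a point): point on the board's top (z = 12 mm) under the axis of a tube home in this corner; axes as the jig's. Fence face 22 mm to +x; wooden side stop: face 22 mm to +y, block 14 mm thick, 50 mm long in x (-28..22), top 55 mm above the board; pad 35 mm to -y while the bolt is at 0 (nearer if not). A lying tube passes between stop and pad from the front
- bolt_0 (a joint): captive cam bolt of corner 0, rad: 0 open, grows clockwise from above, rigid end stop at 2.4 (home); starts at 0 to 1.3, stays where left, takes about 0.2 N m, can be turned back. Drives the pad 6.9 mm per rad to +y; the pad is sprung (1 N/mm): with a tube home it touches at about 1.9 rad and presses with about 5 N at the end stop
- bolt_0_head (a point): centre of bolt 0's black hexagonal head on its vertical axis: 34 mm across flats, 26 mm high (z = 76 to 102 mm), 70 mm to -y and 20 mm to -x of the seat. Turns with the head; flats face its own x and every 60 degrees from it; a white rib on top points to its own -x (at joint 0 to the robot). Below: stem, then a grey housing 46 x 38 mm, top at z = 52 mm
- pad_0: sprung rubber-faced steel pad of corner 0, 30 mm wide, 32 mm high, 8 mm thick, its middle 28 mm above the board and 8 mm to -x of the seat; origin at the centre of its face, which looks to the jig's +y; it moves with the bolt
- bolt_1 (a joint): captive cam bolt of corner 1, rad: 0 open, grows clockwise from above, rigid end stop at 2.4 (home); starts at 0 to 1.3, stays where left, takes about 0.2 N m, can be turned back. Drives the pad 6.9 mm per rad to +y; the pad is sprung (1 N/mm): with a tube home it touches at about 1.9 rad and presses with about 5 N at the end stop
- bolt_1_head (a point): centre of bolt 1's black hexagonal head on its vertical axis: 34 mm across flats, 26 mm high (z = 76 to 102 mm), 70 mm to -y and 20 mm to -x of the seat. Turns with the head; flats face its own x and every 60 degrees from it; a white rib on top points to its own -x (at joint 0 to the robot). Below: stem, then a grey housing 46 x 38 mm, top at z = 52 mm
- pad_1: sprung rubber-faced steel pad of corner 1, 30 mm wide, 32 mm high, 8 mm thick, its middle 28 mm above the board and 8 mm to -x of the seat; origin at the centre of its face, which looks to the jig's +y; it moves with the bolt
- bolt_2 (a joint): captive cam bolt of corner 2, rad: 0 open, grows clockwise from above, rigid end stop at 2.4 (home); starts at 0 to 1.3, stays where left, takes about 0.2 N m, can be turned back. Drives the pad 6.9 mm per rad to +y; the pad is sprung (1 N/mm): with a tube home it touches at about 1.9 rad and presses with about 5 N at the end stop
- bolt_2_head (a point): centre of bolt 2's black hexagonal head on its vertical axis: 34 mm across flats, 26 mm high (z = 76 to 102 mm), 70 mm to -y and 20 mm to -x of the seat. Turns with the head; flats face its own x and every 60 degrees from it; a white rib on top points to its own -x (at joint 0 to the robot). Below: stem, then a grey housing 46 x 38 mm, top at z = 52 mm
- pad_2: sprung rubber-faced steel pad of corner 2, 30 mm wide, 32 mm high, 8 mm thick, its middle 28 mm above the board and 8 mm to -x of the seat; origin at the centre of its face, which looks to the jig's +y; it moves with the bolt
- tube_0: card tube 44 mm across, 120 mm long, about 0.2 kg, closed and solid, loose, lying in a bay of the tray at the start, can roll; may be absent. Origin at its middle on the axis; x runs along the axis from base to lid. Base end: pale disc, flush, with a white paper strip 14 mm wide round the tube; other end: lid sunk 4 mm below the rim
- tube_0_base (a point): centre of the base face of this tube, 60 mm from its middle; axes as the tube's
- tube_1: card tube 44 mm across, 120 mm long, about 0.2 kg, closed and solid, loose, lying in a bay of the tray at the start, can roll; may be absent. Origin at its middle on the axis; x runs along the axis from base to lid. Base end: pale disc, flush, with a white paper strip 14 mm wide round the tube; other end: lid sunk 4 mm below the rim
- tube_1_base (a point): centre of the base face of this tube, 60 mm from its middle; axes as the tube's
- tube_2: card tube 44 mm across, 120 mm long, about 0.2 kg, closed and solid, loose, lying in a bay of the tray at the start, can roll; may be absent. Origin at its middle on the axis; x runs along the axis from base to lid. Base end: pale disc, flush, with a white paper strip 14 mm wide round the tube; other end: lid sunk 4 mm below the rim
- tube_2_base (a point): centre of the base face of this tube, 60 mm from its middle; axes as the tube's
- tray: shallow plywood tray, fixed, right of the jig: 252 mm (its x, away from the robot) by 185 mm (its y), floor 4 mm thick, rim 7 mm wide with its top at z = 16 mm, two dividing battens 20 mm wide across it at x = -43 and 43 mm, top also at z = 16 mm: three bays 66 mm wide. A tall lever punch stands close behind its far left corner: go in and out at the front. Origin at the centre of its underside
- glue_bottle: white glue bottle with orange cap, 53 mm across, 165 mm tall, loose, a bystander; origin at the centre of its underside, z up
- flat_brush: flat glue brush, 162 x 30 x 10 mm, loose, lies behind the right end of the jig, a bystander; origin at the centre of its underside, x along the brush
- rubber_stamp: wooden hand stamp, 27 x 62 x 81 mm, loose, stands behind the jig, a bystander; origin at the centre of its underside, z up

How it is judged:
By the outcome, as a careful person would: the job done as asked, in the order asked, and still so for the second after the job is handed in, with the robot touching nothing.
Of tube_0, tube_1, tube_2 only 2 to 3 are there at a start; the rules pass over those that are not, and their reading is None.
At some moment in a run one of tube_0, tube_1, tube_2 may be knocked a few centimetres aside while the robot is not near it.
It also fails if it takes over 210 s, if anything falls off the work surface, if the arm or the gripper's body presses on something with over 40 N, if the wrist force passes 120 N, or if a joint passes its speed limit or range.

### The arm

A 6-joint arm with a two-finger parallel gripper is mounted at the origin on a cart in front of the work surface, level with it; the furniture and walls round the work are solid. World frame = base frame: x ahead of the robot, y to its left, z up, the work surface at z = 0. Lengths are in m, angles in degrees, forces in N, time in s.
With the tool pointing down it reaches from about 0.35 to 0.875 m from the base axis. Payload 4.2 kg.
Tool frame: the origin (TCP) lies on the centre line of the jaws, within the pads' length; the fingertips stand 19 mm ahead of it and the grasp point (between the pads) is the TCP; x points along the fingers, y is the direction in which the jaws open and shut, and the axes are right-handed (so a half turn about x gives the same grasp; the last joint's range is limited). The gripper opens to 87 mm and grips with 3 to 60 N. Pads are 19 mm wide; open, the fingers measure 117 mm over their backs; the gripper's body (75 mm by 190 mm) begins 51 mm behind the grasp point.
Start: joints at [-61.501, 22.042, 0.453, 0, -68.411, -14.817], TCP at [0.148, -0.607, 0.242] pointing down, gripper open.
Joint ranges: [-179.83, 179.83], [-69.29, 118.12], [-61.27, 80.66], [-181.25, 117.63], [-171.15, -9.14], [-177.46, 177.46]. Speed limits (degrees/s): [159.86, 159.86, 180, 180, 180, 180].

### API

Orientations are given as a 3x3 rotation matrix whose columns are the frame's x, y, z axes.
In Python, from station import r, viewer, job, spotter gives the robot as it stands.
- The arm moves only by the tool play_rows, never from a script. Its argument "commands" is a list of rows, each an object of numbers: "fingers": the gripper command: -1 is fully open, 1 is shut, values between are in proportion; "tx", "ty", "tz": the shift along the tool's x, y, z normalised to -1 to 1, where 1 is 750 mm; "ax", "ay", "az": the turn, a rotation vector about the tool's x, y, z normalised to -1 to 1, where 1 is pi rad. In form: [{"fingers": .., "tx": .., "ty": .., "tz": .., "ax": .., "ay": .., "az": ..}, ...]. A call has 1 to 5 rows; each row is the pose to reach, as a shift and turn from the pose commanded when the call began, along the tool's axes at that moment, turning the shorter way round; what a row does not reach only later rows make up. A row lasts 1/12 s, in which the tool goes at most 41.7 mm and 7.16 degrees, less where a joint would pass 70% of its speed; a pose out of reach is approached as far as the arm can. A call with a number of a shift or a turn outside -1 to 1 is refused whole. A call with a gripper value outside its range is refused whole. The fingers move at their own pace and stop on an object; the grip force is fixed at half the most. Time passes only in rows, so rows that repeat a pose let the fingers close. It gives the time, the measured TCP pose, the force and the opening at its end, in the units of the state.
- r.sense(): the state, without advancing time (a new reading comes with each control period).
- viewer.capture(name): name is "scene" or "top" or "wrist"; returns a dict with "image" (384x512x3 uint8, red, green, blue), "fx", "fy", "cx", "cy" (pixels), "R" (3x3) and "t" (3): a world point X has camera coordinates R X + t; the wrist camera has in their place "mount" (4x4, takes a point from camera to tool coordinates, whose origin is the TCP and whose axes are the tool frame's). Camera axes: x right, y down, z forward; pixel columns grow to the right and rows downward; lengths in m; the calibration is good to about 2 mm. The wrist camera is an equidistant fisheye: a pixel r from the principal point sees the ray r / f radians off the axis. A picture is of the moment at which its call begins: read the wrist's pose just before it. There is no depth.
- job.finish_job(): hands the job in, once; it reports no verdict.
Trained networks look in a picture, given as the dict that the camera call returned (one of the last four; its "shot" number tells which), for a name from the list of things; names that differ only in an ending like _2 or _b are one class to them, and where a whole thing is asked for, a point or a joint stands for the part that bears it (a point fixed in the world has none). Each returns a list of dicts, best first, with "score" (0 to 1); they miss things now and then, are a little off and sometimes report something else, mostly with a low value. They report only what shows in the picture. A call takes as long as a camera call.
- spotter.find_in(name, picture): "uv" ([column, row] in pixels, amid what is visible of it).
- spotter.silhouettes(name, picture): "region" (384x512 bool, what is visible of it) and "uv" ([column, row] in pixels, amid what is visible of it).
The state is a dict: "time_s": time; "joints": joint angles; "joint_velocities": joint speeds; "effort": joint torques, N m; "tcp_pos": TCP position; "ee_rot": TCP orientation; "wrist_force": force on the tool from outside, world axes, zero at the start; "moment": the same for the moment, N m; "gripper_width": opening from 0.0 (shut) to 1.0 (fully open).
Only numpy, scipy, OpenCV 4.12 (cv2) and the standard library are available. Lean on these libraries where they do the work, as an engineer would, in place of code of your own. Each camera call takes 0.05 s, during which the arm holds its last target. There are 200 camera calls.

## Working session

There is one attempt and no reset: what is moved stays moved. The work goes in short steps, Python scripts to look and compute and a tool call to move; the robot and the scene stay as the last step left them, time stands still between calls to the robot, and variables do not carry over. Pictures are saved under pics/ and viewed, about 12 in all and at most 16, crops included, and the job is handed in when it is done.

Besides the shell and the picture viewer there is one more tool, called after "Call:" in YAML: its name, and indented under it one key for each argument. play_rows: Moves the arm, as the interface text tells. Its arguments: {"type":"object","properties":{"commands":{"type":"array"}},"required":["commands"]}

```bash
ls; mkdir -p pics
cat > h.py <<'E'
import numpy as np, cv2
from station import r, viewer, job, spotter
def save(c,n): cv2.imwrite('pics/'+n+'.png', c['image'][:,:,::-1])
def ray(c,uv):
    d=np.array([(uv[0]-c['cx'])/c['fx'],(uv[1]-c['cy'])/c['fy'],1.]); R=np.array(c['R']); t=np.array(c['t'])
    return -R.T@t, R.T@d
def at(c,uv,z):
    o,d=ray(c,uv); return o+d*(z-o[2])/d[2]
def proj(c,X):
    p=np.array(c['R'])@np.array(X)+np.array(c['t']); return np.array([c['fx']*p[0]/p[2]+c['cx'],c['fy']*p[1]/p[2]+c['cy']])
E
python3 - <<'E'
from h import *
np.set_printoptions(precision=4,suppress=True)
s=r.sense(); print(s)
for n in ['scene','top']:
    c=viewer.capture(n); save(c,n+'0'); print(n,-np.array(c['R']).T@c['t'],c['fx'])
    for k,z in [('tube_0',.026),('bolt_0_head',.102),('tray',.016),('glue_bottle',.08),('pad_0',.04),('jig',.012)]:
        for d in spotter.find_in(k,c)[:4]: print(k,round(d['score'],2),np.round(d['uv']),at(c,d['uv'],z).round(3))
a=cv2.imread('pics/scene0.png');b=cv2.imread('pics/top0.png')
cv2.imwrite('pics/both.png',cv2.resize(np.vstack([a,b]),None,fx=.78,fy=.78))
E
```

```text
pics
{'time_s': 0.0, 'joints': array([-61.5009,  22.0905,   0.3793,  -0.03  , -68.4098, -14.8167]), 'joint_velocities': array([-0.0068, -0.0717,  0.1514,  0.0731,  0.0932, -0.0558]), 'effort': array([  0.001 , -39.0665,  18.7403,   4.2198,   0.011 ,  -0.0002]), 'tcp_pos': array([ 0.1477, -0.6067,  0.2405]), 'ee_rot': array([[-0.0006, -0.2364,  0.9717],
       [ 0.0021,  0.9717,  0.2364],
       [-1.    ,  0.0022, -0.0001]]), 'wrist_force': array([ 0.3694, -0.2941,  0.6616]), 'moment': array([-0.0671,  0.0035,  0.0438]), 'gripper_width': 1.000758098692274}
scene [-0.2772  0.7397  0.6332] 417.5562617928345
tube_0 0.88 [340. 194.] [ 0.47  -0.279  0.026]
tube_0 0.78 [323. 183.] [ 0.563 -0.301  0.026]
bolt_0_head 0.71 [259. 223.] [0.401 0.138 0.102]
bolt_0_head 0.64 [238. 214.] [0.471 0.147 0.102]
tray 0.61 [324. 192.] [ 0.527 -0.263  0.016]
glue_bottle 0.7 [143. 258.] [0.482 0.417 0.08 ]
pad_0 0.68 [227. 228.] [0.518 0.151 0.04 ]
pad_0 0.6 [298. 198.] [ 0.519 -0.132  0.04 ]
pad_0 0.46 [260. 220.] [0.494 0.052 0.04 ]
jig 0.62 [260. 224.] [0.51  0.038 0.012]
top [ 0.4178 -0.0006  1.3856] 493.91214462821983
tube_0 0.62 [352. 184.] [ 0.579 -0.274  0.026]
tube_0 0.55 [361. 220.] [ 0.478 -0.293  0.026]
bolt_0_head 0.65 [211. 212.] [0.501 0.112 0.102]
bolt_0_head 0.41 [365. 221.] [ 0.472 -0.288  0.102]
bolt_0_head 0.28 [351. 183.] [ 0.572 -0.256  0.102]
tray 0.78 [355. 177.] [ 0.6   -0.283  0.016]
tray 0.37 [312. 211.] [ 0.506 -0.162  0.016]
glue_bottle 0.95 [106. 214.] [0.502 0.39  0.08 ]
glue_bottle 0.6 [208. 212.] [0.502 0.121 0.08 ]
pad_0 0.53 [246. 206.] [0.521 0.022 0.04 ]
pad_0 0.53 [360. 218.] [ 0.482 -0.29   0.04 ]
pad_0 0.46 [242. 217.] [0.49  0.032 0.04 ]
```

Run:
```python
import cv2,numpy as np
b=cv2.imread('pics/top0.png')[110:290,80:420]; cv2.imwrite('pics/t0c.png',cv2.resize(b,None,fx=2.3,fy=2.3,interpolation=cv2.INTER_CUBIC))
```

```text
(no output)
```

View pics/t0c.png

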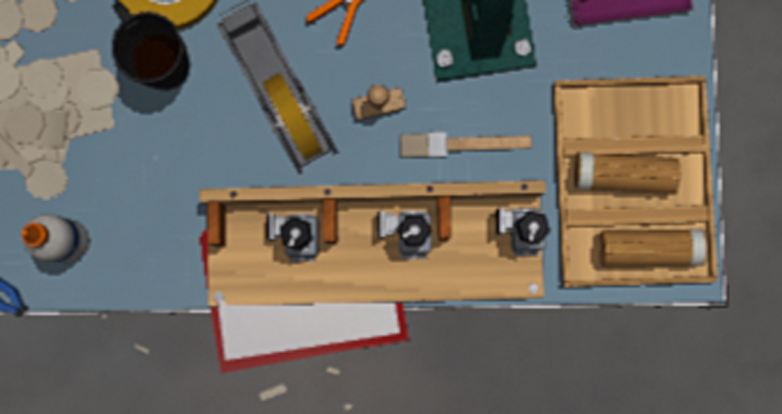

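View pics/scene0.png

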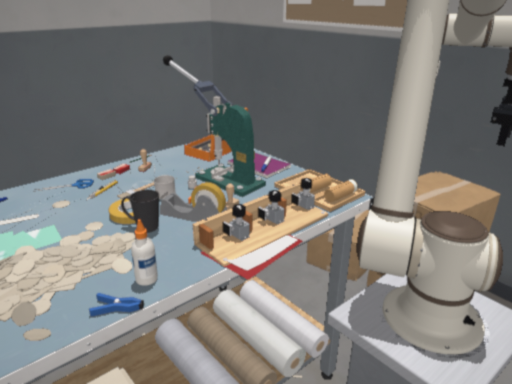

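The top view shows two tubes. The middle-bay tube has its white strip on the left (crop 585,170). The near-bay tube has its strip on the right (698,246). The third bay is empty, and the jig has three black bolt heads at crop (297,234), (413,231) and (532,230).

```bash
cat >> h.py <<'E'
def rotz(a): return np.array([[np.cos(a),-np.sin(a)],[np.sin(a),np.cos(a)]])
E
python3 - <<'E'
from h import *
from scipy.optimize import least_squares
np.set_printoptions(precision=4,suppress=True)
c=viewer.capture('top')
P=np.array([[200,193],[543,182],[209,305],[543,297],[297,234],[413,231],[532,230]])/2.3+[80,110]-.3
# jig coords; seats y = 135,0,-135 + y0 unknown: solve
Q0=[[37,180,67],[37,-225,67],[-100,180,12],[-100,-225,12]]
def X(p,q): 
    xy=rotz(p[2])@np.array(q[:2])/1000+p[:2]; return [xy[0],xy[1],q[2]/1000]
def f(p):
    Q=Q0+[[-20,p[3]*1000+135-70-135*i,102] for i in range(3)]
    return np.concatenate([proj(c,X(p,q))-u for q,u in zip(Q,P)])
s=least_squares(f,[.5,0,0,0]); print(s.x,s.fun.reshape(-1,2))
np.save('jig.npy',s.x)
for i in range(3): print('seat',i,X(s.x,[0,1000*s.x[3]+135-135*i,12]),'bolt',X(s.x,[-20,1000*s.x[3]+65-135*i,102]))
# tubes: ends in crop
for n,a,b in [('mid',(577,170),(681,174)),('near',(705,247),(601,247))]:
    A,B=[at(c,np.array(u)/2.3+[80,110],.026) for u in (a,b)]; print(n,A,B,np.linalg.norm(A-B))
for d in spotter.silhouettes('tube_0',c)[:3]:
    m=d['region'].astype(np.uint8); (cx,cy),wh,an=cv2.minAreaRect(np.argwhere(m)[:,::-1].astype(np.float32)); print(d['score'],d['uv'],m.sum(),cx,cy,wh,an, at(c,(cx,cy),.03), cv2.boxPoints(((cx,cy),wh,an)).tolist())
E
```

```text
[0.5231 0.0551 0.0128 0.0002] [[-0.6952 -1.2645]
 [ 0.9598 -0.4107]
 [-0.6461  1.3092]
 [ 0.3888  0.9555]
 [-0.9774  0.1459]
 [ 0.4349  0.0964]
 [ 0.5278 -0.8223]]
seat 0 [np.float64(0.5214033702313056), np.float64(0.19029884857603474), 0.012] bolt [np.float64(0.5023016466529854), np.float64(0.12004840974226338), 0.102]
seat 1 [np.float64(0.5231325960871653), np.float64(0.055309923926864235), 0.012] bolt [np.float64(0.504030872508845), np.float64(-0.01494051490690708), 0.102]
seat 2 [np.float64(0.524861821943025), np.float64(-0.07967900072230626), 0.012] bolt [np.float64(0.5057600983647048), np.float64(-0.14992943955607757), 0.102]
mid [ 0.5796 -0.2141  0.026 ] [ 0.573  -0.3392  0.026 ] 0.125263967098977
near [ 0.4847 -0.3646  0.026 ] [ 0.4864 -0.2401  0.026 ] 0.12443756645482197
0.9 [363.3, 217.9] 755 364.0 217.0 (16.0, 46.0) 90.0 [ 0.4864 -0.3017  0.03  ] [[341.0, 209.0], [387.0, 209.0], [387.0, 225.0], [341.0, 225.0]]
0.76 [351.2, 182.7] 700 352.526123046875 185.0292205810547 (45.42994689941406, 15.97536563873291) 3.1798300743103027 [ 0.5752 -0.2732  0.03  ] [[329.4030456542969, 191.74461364746094], [330.2892150878906, 175.79383850097656], [375.6492004394531, 178.31382751464844], [374.7630310058594, 194.2646026611328]]
```

```bash
cat >> h.py <<'E'
from scipy.spatial.transform import Rotation as Ro, Slerp
def tool(yaw=0,pitch=90,):
    """tool x = pointing dir (pitch below horizontal along heading yaw), y = jaw = left of heading. degrees"""
    a=np.radians(yaw);p=np.radians(pitch);h=np.array([np.cos(a),np.sin(a),0])
    x=h*np.cos(p)+np.array([0,0,-np.sin(p)]); y=np.array([-np.sin(a),np.cos(a),0]); return np.column_stack([x,y,np.cross(x,y)])
J=np.load('jig.npy')
def jw(x,y,z): # jig mm -> world
    q=rotz(J[2])@np.array([x,y])/1000+J[:2]; return np.array([q[0],q[1],z/1000])
JY=np.degrees(J[2])
def plan(wps,fingers=-1,mm=38,deg=6.5,start=None):
    """wps list of (p,R[,maxmm per row]); prints one line per call"""
    s=r.sense(); p=np.array(s['tcp_pos']);R=np.array(s['ee_rot'])
    if start: p,R=start
    for w in wps:
        P,Q=np.array(w[0]),w[1]; m=w[2] if len(w)>2 else mm
        for _ in range(30):
            d=P-p; rv=Ro.from_matrix(R.T@Q).as_rotvec(); n=max(np.linalg.norm(d)/m*1000,np.degrees(np.linalg.norm(rv))/deg)
            k=int(np.ceil(n/5-1e-6)); 
            if k<1: k=1
            t=np.round(R.T@d/k/.75,4); a=np.round(rv/k/np.pi,4); rows=max(1,int(np.ceil(n/k)))
            print('rows>=%d'%rows,'t',t.tolist(),'a',a.tolist())
            p=p+R@(t*.75); R=R@Ro.from_rotvec(a*np.pi).as_matrix()
            if k==1: break
E
python3 - <<'E'
from h import *
plan([((.3,-.4,.35),tool(JY)),((.46,.04,.35),tool(JY))])
E
```

```text
rows>=4 t [-0.0723, 0.1102, 0.1312] a [0.036, 0.0, 0.0]
rows>=4 t [-0.0723, 0.1244, 0.118] a [0.0359, 0.0, 0.0]
rows>=5 t [0.0, 0.1946, 0.0736] a [0.0, 0.0, 0.0]
rows>=5 t [0.0, 0.1946, 0.0736] a [0.0, 0.0, 0.0]
rows>=5 t [0.0, 0.1946, 0.0737] a [0.0, 0.0, 0.0]
```

Call:
play_rows:
  commands:
    - {"fingers": -1, "tx": -0.072, "ty": 0.11, "tz": 0.131, "ax": 0.036, "ay": 0, "az": 0}
    - {"fingers": -1, "tx": -0.072, "ty": 0.11, "tz": 0.131, "ax": 0.036, "ay": 0, "az": 0}
    - {"fingers": -1, "tx": -0.072, "ty": 0.11, "tz": 0.131, "ax": 0.036, "ay": 0, "az": 0}
    - {"fingers": -1, "tx": -0.072, "ty": 0.11, "tz": 0.131, "ax": 0.036, "ay": 0, "az": 0}

```text
time_s: 1.13
tcp_pos: [0.2258, -0.5019, 0.2986]
ee_rot: [[0.003, -0.128, 0.992], [-0.003, 0.992, 0.128], [-1.0, -0.004, 0.002]]
wrist_force: [-0.0, 0.1, 1.1]
gripper_width: 1.0
```

Call:
play_rows:
  commands:
    - {"fingers": -1, "tx": -0.072, "ty": 0.124, "tz": 0.118, "ax": 0.036, "ay": 0, "az": 0}
    - {"fingers": -1, "tx": -0.072, "ty": 0.124, "tz": 0.118, "ax": 0.036, "ay": 0, "az": 0}
    - {"fingers": -1, "tx": -0.072, "ty": 0.124, "tz": 0.118, "ax": 0.036, "ay": 0, "az": 0}
    - {"fingers": -1, "tx": -0.072, "ty": 0.124, "tz": 0.118, "ax": 0.036, "ay": 0, "az": 0}

```text
time_s: 1.47
tcp_pos: [0.302, -0.3985, 0.3524]
ee_rot: [[0.004, -0.016, 1.0], [-0.003, 1.0, 0.016], [-1.0, -0.003, 0.004]]
wrist_force: [0.4, -0.2, -0.6]
gripper_width: 0.997
```

Call:
play_rows:
  commands:
    - {"fingers": -1, "tx": 0, "ty": 0.19, "tz": 0.074, "ax": 0, "ay": 0, "az": 0}
    - {"fingers": -1, "tx": 0, "ty": 0.19, "tz": 0.074, "ax": 0, "ay": 0, "az": 0}
    - {"fingers": -1, "tx": 0, "ty": 0.19, "tz": 0.074, "ax": 0, "ay": 0, "az": 0}
    - {"fingers": -1, "tx": 0, "ty": 0.19, "tz": 0.074, "ax": 0, "ay": 0, "az": 0}
    - {"fingers": -1, "tx": 0, "ty": 0.19, "tz": 0.074, "ax": 0, "ay": 0, "az": 0}

```text
time_s: 1.88
tcp_pos: [0.3546, -0.254, 0.35]
ee_rot: [[0.002, -0.018, 1.0], [0.001, 1.0, 0.018], [-1.0, 0.0, 0.002]]
wrist_force: [0.4, -0.3, 0.1]
gripper_width: 0.999
```

Call:
play_rows:
  commands:
    - {"fingers": -1, "tx": 0, "ty": 0.19, "tz": 0.074, "ax": 0, "ay": 0, "az": 0}
    - {"fingers": -1, "tx": 0, "ty": 0.19, "tz": 0.074, "ax": 0, "ay": 0, "az": 0}
    - {"fingers": -1, "tx": 0, "ty": 0.19, "tz": 0.074, "ax": 0, "ay": 0, "az": 0}
    - {"fingers": -1, "tx": 0, "ty": 0.19, "tz": 0.074, "ax": 0, "ay": 0, "az": 0}
    - {"fingers": -1, "tx": 0, "ty": 0.19, "tz": 0.074, "ax": 0, "ay": 0, "az": 0}

```text
time_s: 2.3
tcp_pos: [0.4087, -0.1113, 0.3495]
ee_rot: [[0.001, -0.017, 1.0], [0.001, 1.0, 0.017], [-1.0, 0.001, 0.001]]
wrist_force: [-0.3, -0.2, -0.1]
gripper_width: 0.999
```

Call:
play_rows:
  commands:
    - {"fingers": -1, "tx": 0, "ty": 0.19, "tz": 0.074, "ax": 0, "ay": 0, "az": 0}
    - {"fingers": -1, "tx": 0, "ty": 0.19, "tz": 0.074, "ax": 0, "ay": 0, "az": 0}
    - {"fingers": -1, "tx": 0, "ty": 0.19, "tz": 0.074, "ax": 0, "ay": 0, "az": 0}
    - {"fingers": -1, "tx": 0, "ty": 0.19, "tz": 0.074, "ax": 0, "ay": 0, "az": 0}
    - {"fingers": -1, "tx": 0, "ty": 0.19, "tz": 0.074, "ax": 0, "ay": 0, "az": 0}

```text
time_s: 2.72
tcp_pos: [0.4628, 0.032, 0.3488]
ee_rot: [[-0.0, -0.016, 1.0], [0.0, 1.0, 0.016], [-1.0, 0.0, -0.0]]
wrist_force: [-0.2, -0.2, -1.0]
gripper_width: 0.999
```

Batching moves works. Next, a wrist look at the bolts.

```bash
cat >> h.py <<'E'
def wcap(name=None):
    s=r.sense(); c=viewer.capture('wrist'); c['p']=np.array(s['tcp_pos']);c['Rt']=np.array(s['ee_rot'])
    if name: save(c,name)
    return c
def wray(c,uv):
    M=np.array(c['mount']); d=np.array([uv[0]-c['cx'],uv[1]-c['cy']])/c['fx']; th=np.linalg.norm(d)
    v=np.array([*(d/th*np.sin(th)),np.cos(th)]); return c['p']+c['Rt']@M[:3,3], c['Rt']@M[:3,:3]@v
def wat(c,uv,z):
    o,d=wray(c,uv); return o+d*(z-o[2])/d[2]
def wproj(c,X):
    M=np.array(c['mount']); q=M[:3,:3].T@(c['Rt'].T@(np.array(X)-c['p'])-M[:3,3]); th=np.arctan2(np.hypot(q[0],q[1]),q[2]); n=q[:2]/np.hypot(q[0],q[1])
    return np.array([c['cx'],c['cy']])+c['fx']*th*n
def rect(c,z,x0,x1,y0,y1,mmpp=1.0):
    """orthophoto of plane z from wrist picture; row0 = x1, col0 = y1"""
    W=int((y1-y0)*1000/mmpp);H=int((x1-x0)*1000/mmpp)
    m=np.array([[wproj(c,(x1-i*mmpp/1000,y1-j*mmpp/1000,z)) for j in range(W)] for i in range(H)],np.float32)
    return cv2.remap(c['image'],m[:,:,0],m[:,:,1],cv2.INTER_CUBIC)[:,:,::-1]
E
python3 - <<'E'
from h import *
np.set_printoptions(precision=4,suppress=True)
c=wcap('w0'); print(c['fx'],c['mount'],r.sense()['joints'])
for k,z in [('bolt_0_head',.102),('pad_0',.056)]:
  for d in spotter.silhouettes(k,c)[:4]: print(k,d['score'],wat(c,d['uv'],z),d['region'].sum())
for i in range(3):
    print(wproj(c,jw(-20,65-135*i,102)))
o=rect(c,.102,.46,.55,-.2,.17,.5); o2=rect(c,.012,.40,.58,-.2,.26,.75)
o=cv2.resize(o,(740,180));o2=cv2.resize(o2,(740,290))
cv2.imwrite('pics/ortho.png',np.vstack([o,o2]))
E
```

```text
297.3186396354542 [[-0.0009 -0.241   0.9705 -0.1428]
 [ 1.      0.0003  0.001  -0.0002]
 [-0.0005  0.9705  0.241  -0.0649]
 [ 0.      0.      0.      1.    ]] [  23.9531    2.2789   -9.8649    0.005   -77.9409 -113.0774]
bolt_0_head 0.94 [0.5025 0.1194 0.102 ] 634
pad_0 0.76 [ 0.5108 -0.1096  0.056 ] 202
pad_0 0.55 [0.5128 0.0226 0.056 ] 153
[322.6261 198.7829]
[224.3112 198.5052]
[132.8396 197.8296]
```

View pics/ortho.png

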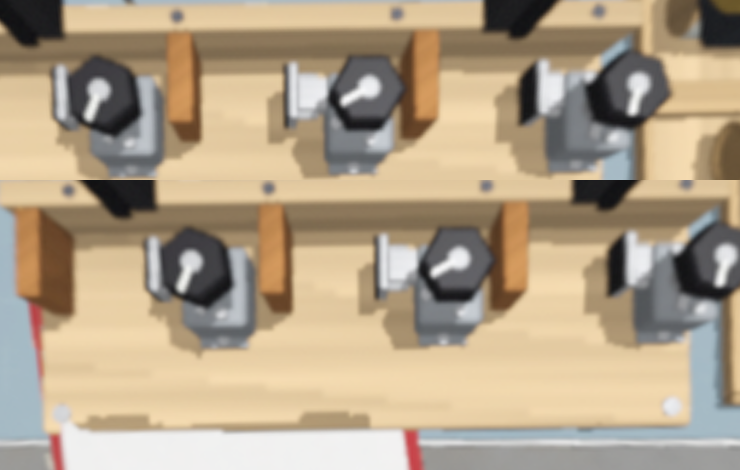

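The orthophoto shows the ribs at about 0.43 rad (bolt 0), 1.06 rad (bolt 1) and 0.25 rad (bolt 2). The heads are within 2 mm of the jig fit. I'll use corners 0 and 2, or 1 if the punch interferes. Next, go to the near tube.

Run:
```python
from h import *
plan([((.486,-.280,.20),tool(-90))],mm=35)
```

```text
rows>=5 t [0.0664, -0.1372, 0.0094] a [0.168, -0.0, 0.0001]
rows>=5 t [0.0664, -0.1138, 0.0773] a [0.168, -0.0, 0.0001]
rows>=5 t [0.0664, -0.0594, 0.124] a [0.168, -0.0, 0.0002]
```

Call:
play_rows:
  commands:
    - {"fingers": -0.5, "tx": 0.066, "ty": -0.137, "tz": 0.0094, "ax": 0.168, "ay": 0, "az": 0}
    - {"fingers": -0.5, "tx": 0.066, "ty": -0.137, "tz": 0.0094, "ax": 0.168, "ay": 0, "az": 0}
    - {"fingers": -0.5, "tx": 0.066, "ty": -0.137, "tz": 0.0094, "ax": 0.168, "ay": 0, "az": 0}
    - {"fingers": -0.5, "tx": 0.066, "ty": -0.137, "tz": 0.0094, "ax": 0.168, "ay": 0, "az": 0}
    - {"fingers": -0.5, "tx": 0.066, "ty": -0.137, "tz": 0.0094, "ax": 0.168, "ay": 0, "az": 0}

```text
time_s: 3.28
tcp_pos: [0.4681, -0.0768, 0.2991]
ee_rot: [[-0.002, 0.502, 0.865], [-0.001, 0.865, -0.502], [-1.0, -0.002, -0.002]]
wrist_force: [0.1, -0.1, 0.2]
gripper_width: 0.77
```

Call:
play_rows:
  commands:
    - {"fingers": -0.5, "tx": 0.066, "ty": -0.114, "tz": 0.077, "ax": 0.168, "ay": 0, "az": 0}
    - {"fingers": -0.5, "tx": 0.066, "ty": -0.114, "tz": 0.077, "ax": 0.168, "ay": 0, "az": 0}
    - {"fingers": -0.5, "tx": 0.066, "ty": -0.114, "tz": 0.077, "ax": 0.168, "ay": 0, "az": 0}
    - {"fingers": -0.5, "tx": 0.066, "ty": -0.114, "tz": 0.077, "ax": 0.168, "ay": 0, "az": 0}
    - {"fingers": -0.5, "tx": 0.066, "ty": -0.114, "tz": 0.077, "ax": 0.168, "ay": 0, "az": 0}

```text
time_s: 3.7
tcp_pos: [0.4758, -0.1795, 0.2494]
ee_rot: [[-0.003, 0.869, 0.495], [-0.0, 0.495, -0.869], [-1.0, -0.002, -0.001]]
wrist_force: [0.1, 0.2, -0.2]
gripper_width: 0.753
```

Call:
play_rows:
  commands:
    - {"fingers": -0.5, "tx": 0.066, "ty": -0.059, "tz": 0.124, "ax": 0.168, "ay": 0, "az": 0}
    - {"fingers": -0.5, "tx": 0.066, "ty": -0.059, "tz": 0.124, "ax": 0.168, "ay": 0, "az": 0}
    - {"fingers": -0.5, "tx": 0.066, "ty": -0.059, "tz": 0.124, "ax": 0.168, "ay": 0, "az": 0}
    - {"fingers": -0.5, "tx": 0.066, "ty": -0.059, "tz": 0.124, "ax": 0.168, "ay": 0, "az": 0}
    - {"fingers": -0.5, "tx": 0.066, "ty": -0.059, "tz": 0.124, "ax": 0.168, "ay": 0, "az": 0}

```text
time_s: 4.12
tcp_pos: [0.4841, -0.2821, 0.1996]
ee_rot: [[-0.003, 1.0, -0.01], [0.001, -0.01, -1.0], [-1.0, -0.003, -0.001]]
wrist_force: [-0.1, 0.4, 0.4]
gripper_width: 0.751
```

Run:
```python
from h import *
np.set_printoptions(precision=4,suppress=True)
print(r.sense()['tcp_pos'])
c=wcap('w1')
for d in spotter.silhouettes('tube_0',c)[:3]: print(d['score'],wat(c,d['uv'],.035),d['region'].sum())
o=rect(c,.026,.42,.63,-.40,-.20,.5)
for x in range(0,420,40): cv2.line(o,(0,x),(6,x),(0,0,255),1)
for x in range(0,400,40): cv2.line(o,(x,0),(x,6),(0,0,255),1)
cv2.imwrite('pics/o1.png',cv2.resize(o,None,fx=1.4,fy=1.4))
```

```text
[ 0.4841 -0.2821  0.1996]
0.7 [ 0.487  -0.2877  0.035 ] 3951
0.56 [ 0.5753 -0.2695  0.035 ] 4240
0.28 [ 0.5161 -0.1337  0.035 ] 1534Traceback (most recent call last):
  File "<stdin>", line 7, in <module>
cv2.error: OpenCV(4.12.0) :-1: error: (-5:Bad argument) in function 'line'
> Overload resolution failed:
>  - Layout of the output array img is incompatible with cv::Mat
>  - Expected Ptr<cv::UMat> for argument 'img'
```

Run:
```python
from h import *
c=wcap('w1')
o=rect(c,.026,.42,.63,-.40,-.20,.5).copy()
for x in range(0,420,40): cv2.line(o,(0,x),(6,x),(0,0,255),1)
for x in range(0,400,40): cv2.line(o,(x,0),(x,6),(0,0,255),1)
cv2.imwrite('pics/o1.png',cv2.resize(o,None,fx=1.4,fy=1.4))
plan([((.486,-.278,.040),tool(-90)),((.486,-.278,.20),tool(-90))],mm=33)
```

```text
rows>=5 t [0.2149, 0.0012, -0.0033] a [-0.0004, 0.0, 0.0]
rows>=5 t [-0.2133, -0.0, 0.0] a [-0.0, 0.0, 0.0]
```

View pics/o1.png

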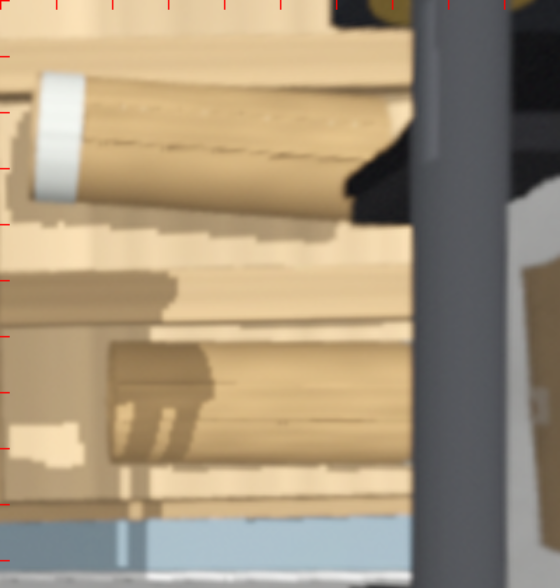

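The near tube's axis is at x=0.486, with its lid end at y=-0.239. Grip at y=-0.274.

Call:
play_rows:
  commands:
    - {"fingers": -0.5, "tx": 0.1, "ty": 0.0025, "tz": -0.0105, "ax": 0, "ay": 0, "az": 0}
    - {"fingers": -0.5, "tx": 0.1, "ty": 0.0025, "tz": -0.0105, "ax": 0, "ay": 0, "az": 0}
    - {"fingers": -0.5, "tx": 0.216, "ty": 0.0025, "tz": -0.0105, "ax": 0, "ay": 0, "az": 0}
    - {"fingers": -0.5, "tx": 0.216, "ty": 0.0025, "tz": -0.0105, "ax": 0, "ay": 0, "az": 0}
    - {"fingers": -0.5, "tx": 0.216, "ty": 0.0025, "tz": -0.0105, "ax": 0, "ay": 0, "az": 0}

```text
time_s: 4.68
tcp_pos: [0.4877, -0.2713, 0.0359]
ee_rot: [[-0.002, 1.0, 0.002], [-0.0, 0.002, -1.0], [-1.0, -0.002, 0.0]]
wrist_force: [0.8, -1.2, 0.5]
gripper_width: 0.752
```

Call:
play_rows:
  commands:
    - {"fingers": 1, "tx": 0, "ty": 0, "tz": 0, "ax": 0, "ay": 0, "az": 0}
    - {"fingers": 1, "tx": 0, "ty": 0, "tz": 0, "ax": 0, "ay": 0, "az": 0}
    - {"fingers": 1, "tx": 0, "ty": 0, "tz": 0, "ax": 0, "ay": 0, "az": 0}
    - {"fingers": 1, "tx": 0, "ty": 0, "tz": 0, "ax": 0, "ay": 0, "az": 0}
    - {"fingers": 1, "tx": 0, "ty": 0, "tz": 0, "ax": 0, "ay": 0, "az": 0}

```text
time_s: 5.1
tcp_pos: [0.4883, -0.2713, 0.0403]
ee_rot: [[0.002, 1.0, 0.0], [-0.0, 0.0, -1.0], [-1.0, 0.002, 0.0]]
wrist_force: [-1.0, 0.5, 1.9]
gripper_width: 0.495
```

Call:
play_rows:
  commands:
    - {"fingers": 1, "tx": -0.02, "ty": 0, "tz": 0, "ax": 0, "ay": 0, "az": 0}
    - {"fingers": 1, "tx": -0.06, "ty": 0, "tz": 0, "ax": 0, "ay": 0, "az": 0}
    - {"fingers": 1, "tx": -0.1, "ty": 0, "tz": 0, "ax": 0, "ay": 0, "az": 0}
    - {"fingers": 1, "tx": -0.14, "ty": 0, "tz": 0, "ax": 0, "ay": 0, "az": 0}
    - {"fingers": 1, "tx": -0.16, "ty": 0, "tz": 0, "ax": 0, "ay": 0, "az": 0}

```text
time_s: 5.52
tcp_pos: [0.4892, -0.2716, 0.1632]
ee_rot: [[0.006, 1.0, 0.001], [-0.002, 0.001, -1.0], [-1.0, 0.006, 0.002]]
wrist_force: [0.3, 0.0, -2.5]
gripper_width: 0.499
```

Call:
play_rows:
  commands:
    - {"fingers": 1, "tx": -0.03, "ty": 0, "tz": 0, "ax": 0, "ay": 0, "az": 0}
    - {"fingers": 1, "tx": -0.06, "ty": 0, "tz": 0, "ax": 0, "ay": 0, "az": 0}
    - {"fingers": 1, "tx": -0.08, "ty": 0, "tz": 0, "ax": 0, "ay": 0, "az": 0}

```text
time_s: 5.77
tcp_pos: [0.488, -0.2712, 0.2216]
ee_rot: [[0.003, 1.0, 0.0], [-0.001, 0.0, -1.0], [-1.0, 0.003, 0.001]]
wrist_force: [-0.1, -0.3, -1.8]
gripper_width: 0.501
```

Run:
```python
from h import *
c=wcap('w2'); s=viewer.capture('scene'); save(s,'s2')
cv2.imwrite('pics/ws2.png',np.hstack([cv2.resize(c['image'],(400,300)),cv2.resize(s['image'][100:250,250:450],(400,300))])[:,:,::-1])
plan([(jw(-82,131,240),tool(JY))],mm=28)
```

```text
rows>=5 t [-0.0063, -0.0165, -0.1522] a [-0.126, 0.0005, -0.0003]
rows>=5 t [-0.0061, 0.0435, -0.1468] a [-0.126, 0.0005, -0.0003]
rows>=5 t [-0.0059, 0.0967, -0.1187] a [-0.126, 0.0005, -0.0003]
rows>=5 t [-0.0059, 0.135, -0.0722] a [-0.126, 0.0006, -0.0002]
```

View pics/ws2.png

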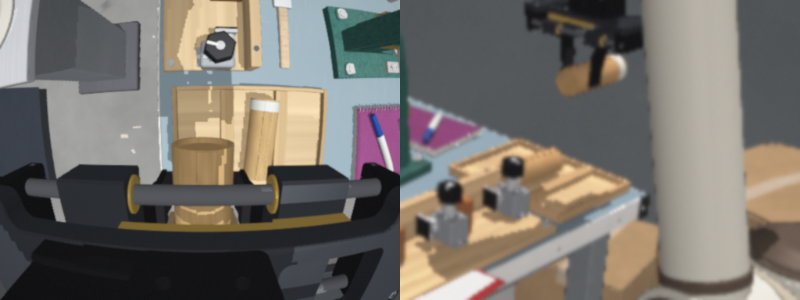

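The tube is held level in the grip. Carry it to corner 0.

Call:
play_rows:
  commands:
    - {"fingers": 1, "tx": -0.006, "ty": -0.0165, "tz": -0.152, "ax": -0.126, "ay": 0, "az": 0}
    - {"fingers": 1, "tx": -0.006, "ty": -0.0165, "tz": -0.152, "ax": -0.126, "ay": 0, "az": 0}
    - {"fingers": 1, "tx": -0.006, "ty": -0.0165, "tz": -0.152, "ax": -0.126, "ay": 0, "az": 0}
    - {"fingers": 1, "tx": -0.006, "ty": -0.0165, "tz": -0.152, "ax": -0.126, "ay": 0, "az": 0}
    - {"fingers": 1, "tx": -0.006, "ty": -0.0165, "tz": -0.152, "ax": -0.126, "ay": 0, "az": 0}

```text
time_s: 6.28
tcp_pos: [0.4746, -0.1556, 0.2226]
ee_rot: [[-0.002, 0.922, 0.388], [0.001, 0.388, -0.922], [-1.0, -0.001, -0.001]]
wrist_force: [0.5, -0.5, -2.2]
gripper_width: 0.497
```

Call:
play_rows:
  commands:
    - {"fingers": 1, "tx": -0.006, "ty": 0.0435, "tz": -0.147, "ax": -0.126, "ay": 0, "az": 0}
    - {"fingers": 1, "tx": -0.006, "ty": 0.0435, "tz": -0.147, "ax": -0.126, "ay": 0, "az": 0}
    - {"fingers": 1, "tx": -0.006, "ty": 0.0435, "tz": -0.147, "ax": -0.126, "ay": 0, "az": 0}
    - {"fingers": 1, "tx": -0.006, "ty": 0.0435, "tz": -0.147, "ax": -0.126, "ay": 0, "az": 0}
    - {"fingers": 1, "tx": -0.006, "ty": 0.0435, "tz": -0.147, "ax": -0.126, "ay": 0, "az": 0}

```text
time_s: 6.7
tcp_pos: [0.4629, -0.0422, 0.2273]
ee_rot: [[-0.001, 0.702, 0.712], [-0.0, 0.712, -0.702], [-1.0, -0.001, -0.001]]
wrist_force: [0.1, -0.5, -2.0]
gripper_width: 0.494
```

Call:
play_rows:
  commands:
    - {"fingers": 1, "tx": -0.006, "ty": 0.0967, "tz": -0.119, "ax": -0.126, "ay": 0, "az": 0}
    - {"fingers": 1, "tx": -0.006, "ty": 0.0967, "tz": -0.119, "ax": -0.126, "ay": 0, "az": 0}
    - {"fingers": 1, "tx": -0.006, "ty": 0.0967, "tz": -0.119, "ax": -0.126, "ay": 0, "az": 0}
    - {"fingers": 1, "tx": -0.006, "ty": 0.0967, "tz": -0.119, "ax": -0.126, "ay": 0, "az": 0}
    - {"fingers": 1, "tx": -0.006, "ty": 0.0967, "tz": -0.119, "ax": -0.126, "ay": 0, "az": 0}

```text
time_s: 7.12
tcp_pos: [0.4507, 0.0715, 0.2319]
ee_rot: [[-0.001, 0.375, 0.927], [-0.001, 0.927, -0.375], [-1.0, -0.001, -0.001]]
wrist_force: [0.7, 0.3, -2.3]
gripper_width: 0.499
```

Call:
play_rows:
  commands:
    - {"fingers": 1, "tx": -0.006, "ty": 0.135, "tz": -0.072, "ax": -0.126, "ay": 0, "az": 0}
    - {"fingers": 1, "tx": -0.006, "ty": 0.135, "tz": -0.072, "ax": -0.126, "ay": 0, "az": 0}
    - {"fingers": 1, "tx": -0.006, "ty": 0.135, "tz": -0.072, "ax": -0.126, "ay": 0, "az": 0}
    - {"fingers": 1, "tx": -0.006, "ty": 0.135, "tz": -0.072, "ax": -0.126, "ay": 0, "az": 0}
    - {"fingers": 1, "tx": -0.006, "ty": 0.135, "tz": -0.072, "ax": -0.126, "ay": 0, "az": 0}

```text
time_s: 7.53
tcp_pos: [0.4388, 0.1851, 0.2363]
ee_rot: [[-0.001, -0.01, 1.0], [-0.001, 1.0, 0.01], [-1.0, -0.001, -0.001]]
wrist_force: [-0.3, -0.7, -1.2]
gripper_width: 0.499
```

Run:
```python
from h import *
c=wcap('w3'); s=r.sense(); print(s['tcp_pos'],s['wrist_force'],s['joints'])
plan([(jw(-81,131,80),tool(JY)),(jw(-81,131,47),tool(JY),12)],mm=33)
s=viewer.capture('scene')
cv2.imwrite('pics/ws3.png',np.hstack([cv2.resize(c['image'],(400,300)),cv2.resize(s['image'][100:280,150:390],(400,300))])[:,:,::-1])
```

```text
[0.43860425 0.18427452 0.23626008] [-0.28306665 -0.44821251 -1.69205157] [ 4.24138138e+01  7.69277687e+00 -2.01014477e+01 -4.17992964e-03
 -6.23335334e+01 -1.31917527e+02]
rows>=5 t [0.2083, 0.0014, 0.0028] a [-0.0013, -0.0005, 0.0005]
rows>=3 t [0.044, -0.0, 0.0] a [-0.0, -0.0, -0.0]
```

View pics/ws3.png

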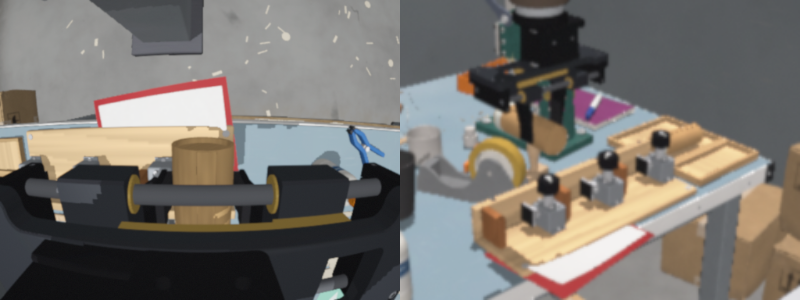

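The left view shows the lid end held level. The scene view shows the tube above corner 0 and clear of everything. Lower it.

Call:
play_rows:
  commands:
    - {"fingers": 1, "tx": 0.04, "ty": 0.0014, "tz": 0.003, "ax": 0, "ay": 0, "az": 0}
    - {"fingers": 1, "tx": 0.085, "ty": 0.0014, "tz": 0.003, "ax": 0, "ay": 0, "az": 0}
    - {"fingers": 1, "tx": 0.13, "ty": 0.0014, "tz": 0.003, "ax": 0, "ay": 0, "az": 0}
    - {"fingers": 1, "tx": 0.175, "ty": 0.0014, "tz": 0.003, "ax": 0, "ay": 0, "az": 0}
    - {"fingers": 1, "tx": 0.2083, "ty": 0.0014, "tz": 0.003, "ax": 0, "ay": 0, "az": 0}

```text
time_s: 8.05
tcp_pos: [0.44, 0.1838, 0.0785]
ee_rot: [[-0.003, -0.007, 1.0], [-0.002, 1.0, 0.007], [-1.0, -0.002, -0.003]]
wrist_force: [0.2, 0.1, -2.8]
gripper_width: 0.495
```

Call:
play_rows:
  commands:
    - {"fingers": 1, "tx": 0.013, "ty": 0, "tz": 0, "ax": 0, "ay": 0, "az": 0}
    - {"fingers": 1, "tx": 0.025, "ty": 0, "tz": 0, "ax": 0, "ay": 0, "az": 0}
    - {"fingers": 1, "tx": 0.036, "ty": 0, "tz": 0, "ax": 0, "ay": 0, "az": 0}
    - {"fingers": 1, "tx": 0.036, "ty": 0, "tz": 0, "ax": 0, "ay": 0, "az": 0}

```text
time_s: 8.38
tcp_pos: [0.4405, 0.1854, 0.0528]
ee_rot: [[-0.002, -0.01, 1.0], [-0.001, 1.0, 0.01], [-1.0, -0.001, -0.002]]
wrist_force: [-0.2, -0.2, -1.8]
gripper_width: 0.5
```

Run:
```python
from h import *
s=r.sense(); print(s['tcp_pos'],s['wrist_force'],jw(-81,131,46))
```

```text
[0.44053669 0.18535065 0.05277468] [-0.2317942  -0.22333401 -1.83137605] [0.44046347 0.18508883 0.046     ]
```

Call:
play_rows:
  commands:
    - {"fingers": 1, "tx": 0.003, "ty": 0, "tz": 0, "ax": 0, "ay": 0, "az": 0}
    - {"fingers": 1, "tx": 0.005, "ty": 0, "tz": 0, "ax": 0, "ay": 0, "az": 0}
    - {"fingers": 1, "tx": 0.005, "ty": 0, "tz": 0, "ax": 0, "ay": 0, "az": 0}

```text
time_s: 8.63
tcp_pos: [0.441, 0.1868, 0.0506]
ee_rot: [[0.001, -0.012, 1.0], [0.001, 1.0, 0.012], [-1.0, 0.001, 0.001]]
wrist_force: [0.6, -0.6, -1.5]
gripper_width: 0.493
```

Call:
play_rows:
  commands:
    - {"fingers": 1, "tx": 0.003, "ty": 0, "tz": 0, "ax": 0, "ay": 0, "az": 0}
    - {"fingers": 1, "tx": 0.003, "ty": 0, "tz": 0, "ax": 0, "ay": 0, "az": 0}

```text
time_s: 8.8
tcp_pos: [0.4411, 0.1871, 0.0483]
ee_rot: [[0.001, -0.013, 1.0], [0.001, 1.0, 0.013], [-1.0, 0.001, 0.001]]
wrist_force: [0.5, -0.3, -1.6]
gripper_width: 0.5
```

Call:
play_rows:
  commands:
    - {"fingers": 1, "tx": 0, "ty": 0, "tz": 0.006, "ax": 0, "ay": 0, "az": 0}
    - {"fingers": 1, "tx": 0, "ty": 0, "tz": 0.01, "ax": 0, "ay": 0, "az": 0}
    - {"fingers": 1, "tx": 0, "ty": 0, "tz": 0.014, "ax": 0, "ay": 0, "az": 0}
    - {"fingers": 1, "tx": 0, "ty": 0, "tz": 0.014, "ax": 0, "ay": 0, "az": 0}

```text
time_s: 9.13
tcp_pos: [0.4519, 0.1869, 0.0482]
ee_rot: [[0.001, -0.013, 1.0], [0.0, 1.0, 0.013], [-1.0, 0.0, 0.001]]
wrist_force: [-1.1, -1.5, 2.4]
gripper_width: 0.498
```

Call:
play_rows:
  commands:
    - {"fingers": 1, "tx": 0, "ty": 0, "tz": 0.003, "ax": 0, "ay": 0, "az": 0}
    - {"fingers": 1, "tx": 0, "ty": 0, "tz": 0.003, "ax": 0, "ay": 0, "az": 0}

```text
time_s: 9.3
tcp_pos: [0.4535, 0.1867, 0.0482]
ee_rot: [[-0.0, -0.013, 1.0], [-0.0, 1.0, 0.013], [-1.0, -0.0, -0.0]]
wrist_force: [-1.8, -0.0, 6.5]
gripper_width: 0.496
```

Call:
play_rows:
  commands:
    - {"fingers": 1, "tx": 0, "ty": 0, "tz": 0.003, "ax": 0, "ay": 0, "az": 0}
    - {"fingers": 1, "tx": 0, "ty": 0, "tz": 0.003, "ax": 0, "ay": 0, "az": 0}

```text
time_s: 9.47
tcp_pos: [0.4555, 0.1865, 0.0482]
ee_rot: [[-0.001, -0.012, 1.0], [-0.001, 1.0, 0.012], [-1.0, -0.001, -0.001]]
wrist_force: [-3.1, -0.9, 6.2]
gripper_width: 0.496
```

Call:
play_rows:
  commands:
    - {"fingers": 1, "tx": 0, "ty": 0, "tz": 0.003, "ax": 0, "ay": 0, "az": 0}
    - {"fingers": 1, "tx": 0, "ty": 0, "tz": 0.003, "ax": 0, "ay": 0, "az": 0}

```text
time_s: 9.63
tcp_pos: [0.4567, 0.1861, 0.0482]
ee_rot: [[-0.003, -0.011, 1.0], [-0.001, 1.0, 0.011], [-1.0, -0.001, -0.003]]
wrist_force: [-7.4, -0.9, 8.4]
gripper_width: 0.494
```

Call:
play_rows:
  commands:
    - {"fingers": 1, "tx": 0, "ty": 0, "tz": 0.003, "ax": 0, "ay": 0, "az": 0}
    - {"fingers": 1, "tx": 0, "ty": 0, "tz": 0.003, "ax": 0, "ay": 0, "az": 0}

```text
time_s: 9.8
tcp_pos: [0.4577, 0.1856, 0.0481]
ee_rot: [[-0.005, -0.01, 1.0], [-0.002, 1.0, 0.01], [-1.0, -0.002, -0.005]]
wrist_force: [-10.4, 0.3, 12.5]
gripper_width: 0.501
```

Butted against the fence: fx is -10 N and the base contact came at TCP x≈0.4565. Now lift along the ladder arc in steps.

Call:
play_rows:
  commands:
    - {"fingers": 1, "tx": -0.008, "ty": 0, "tz": -0.002, "ax": 0, "ay": 0, "az": 0}
    - {"fingers": 1, "tx": -0.016, "ty": 0, "tz": -0.003, "ax": 0, "ay": 0, "az": 0}
    - {"fingers": 1, "tx": -0.0225, "ty": 0, "tz": -0.0035, "ax": 0, "ay": 0, "az": 0}
    - {"fingers": 1, "tx": -0.0293, "ty": 0, "tz": -0.0036, "ax": 0, "ay": 0, "az": 0}

```text
time_s: 10.13
tcp_pos: [0.4578, 0.187, 0.0702]
ee_rot: [[0.001, -0.013, 1.0], [0.0, 1.0, 0.013], [-1.0, 0.0, 0.001]]
wrist_force: [0.4, -0.8, -2.6]
gripper_width: 0.499
```

Run:
```python
from h import *
s=viewer.capture('scene'); a=s['image'][130:280,150:350]
cv2.imwrite('pics/s4.png',cv2.resize(a,(800,600),interpolation=cv2.INTER_CUBIC)[:,:,::-1])
```

```text
(no output)
```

View pics/s4.png

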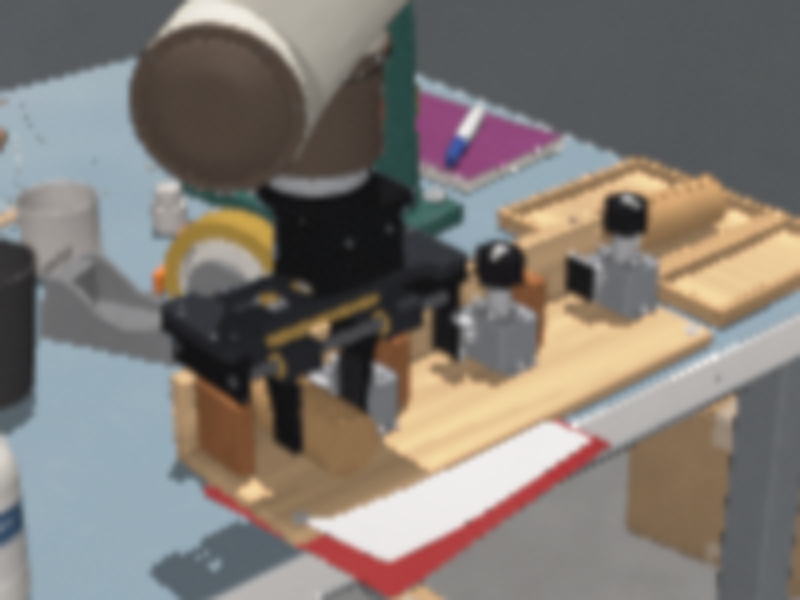

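The grip holds the tube stiffly, so it rose level instead of pivoting (fz is its full weight of -2.6 N). I'll lower it again, lift by pitching the tool, and let the fence push do the last part.

```bash
cat >> h.py <<'E'
def arc(ref,th,pitch,g=88,off=12,bx=0,bz=-1.5,yaw=None):
    """ref: measured TCP at theta=0 butted, pitch 90 (m). returns TCP pose for tube angle th and tool pitch"""
    yaw=JY if yaw is None else yaw
    t=np.radians(th); h=np.array([np.cos(np.radians(yaw)),np.sin(np.radians(yaw)),0]); z=np.array([0,0,1.])
    piv0=np.array(ref)-z*off/1000
    R=tool(yaw,pitch)
    piv=piv0+h*(g*(1-np.cos(t))-22*np.sin(t)+bx)/1000+z*(g*np.sin(t)-22*(1-np.cos(t))+bz)/1000
    return piv-R[:,0]*off/1000,R
E
python3 - <<'E'
from h import *
ref=(.4565,.1865,.0478)
plan([arc(ref,0,90)]+[arc(ref,t,90+t) for t in (12,24,36,46)],mm=20,deg=6)
E
```

```text
rows>=2 t [0.0329, -0.0007, -0.0018] a [-0.0, 0.0003, -0.0002]
rows>=2 t [-0.0234, -0.0, -0.0002] a [-0.0, 0.0666, -0.0]
rows>=3 t [-0.021, -0.0, 0.0006] a [-0.0, 0.0667, -0.0]
rows>=3 t [-0.019, -0.0, 0.0023] a [-0.0, 0.0667, -0.0]
rows>=2 t [-0.0152, -0.0, 0.0034] a [-0.0, 0.0555, -0.0]
```

Call:
play_rows:
  commands:
    - {"fingers": 1, "tx": 0.015, "ty": 0, "tz": -0.002, "ax": 0, "ay": 0, "az": 0}
    - {"fingers": 1, "tx": 0.026, "ty": 0, "tz": -0.002, "ax": 0, "ay": 0, "az": 0}
    - {"fingers": 1, "tx": 0.032, "ty": -0.0005, "tz": -0.001, "ax": 0, "ay": 0, "az": 0}
    - {"fingers": 1, "tx": 0.032, "ty": -0.0005, "tz": 0, "ax": 0, "ay": 0, "az": 0}

```text
time_s: 10.52
tcp_pos: [0.4567, 0.1865, 0.0471]
ee_rot: [[-0.002, -0.011, 1.0], [-0.001, 1.0, 0.011], [-1.0, -0.001, -0.002]]
wrist_force: [-12.8, 3.0, 17.0]
gripper_width: 0.498
```

Call:
play_rows:
  commands:
    - {"fingers": 1, "tx": -0.0117, "ty": 0, "tz": 0, "ax": 0, "ay": 0.033, "az": 0}
    - {"fingers": 1, "tx": -0.0234, "ty": 0, "tz": 0, "ax": 0, "ay": 0.0667, "az": 0}
    - {"fingers": 1, "tx": -0.0234, "ty": 0, "tz": 0, "ax": 0, "ay": 0.0667, "az": 0}

```text
time_s: 10.77
tcp_pos: [0.459, 0.1871, 0.0638]
ee_rot: [[-0.212, -0.01, 0.977], [-0.001, 1.0, 0.01], [-0.977, 0.001, -0.212]]
wrist_force: [-3.9, 0.7, -2.3]
gripper_width: 0.5
```

Run:
```python
from h import *
ref=(.4565,.1865,.0478)
plan([arc(ref,t,90+t,bz=-3,bx=-.5) for t in (24,36,46)],mm=20,deg=6)
```

```text
rows>=2 t [-0.0182, -0.0007, -0.0032] a [-0.0007, 0.0654, -0.0005]
rows>=2 t [-0.0191, -0.0, 0.0022] a [0.0, 0.0667, -0.0]
rows>=2 t [-0.0151, -0.0, 0.0035] a [0.0, 0.0555, -0.0]
```

Call:
play_rows:
  commands:
    - {"fingers": 1, "tx": -0.009, "ty": 0, "tz": -0.0015, "ax": 0, "ay": 0.033, "az": 0}
    - {"fingers": 1, "tx": -0.0182, "ty": 0, "tz": -0.003, "ax": 0, "ay": 0.066, "az": 0}
    - {"fingers": 1, "tx": -0.0182, "ty": 0, "tz": -0.003, "ax": 0, "ay": 0.066, "az": 0}

```text
time_s: 11.02
tcp_pos: [0.4618, 0.1867, 0.0761]
ee_rot: [[-0.401, -0.011, 0.916], [-0.004, 1.0, 0.01], [-0.916, -0.0, -0.401]]
wrist_force: [1.7, -0.9, -0.7]
gripper_width: 0.497
```

Call:
play_rows:
  commands:
    - {"fingers": 1, "tx": -0.0095, "ty": 0, "tz": 0.001, "ax": 0, "ay": 0.033, "az": 0}
    - {"fingers": 1, "tx": -0.019, "ty": 0, "tz": 0.0022, "ax": 0, "ay": 0.0667, "az": 0}
    - {"fingers": 1, "tx": -0.019, "ty": 0, "tz": 0.0022, "ax": 0, "ay": 0.0667, "az": 0}

```text
time_s: 11.27
tcp_pos: [0.4673, 0.186, 0.0873]
ee_rot: [[-0.586, -0.011, 0.81], [-0.009, 1.0, 0.007], [-0.81, -0.003, -0.586]]
wrist_force: [1.9, -0.6, 0.8]
gripper_width: 0.496
```

Run:
```python
from h import *
ref=(.4565,.1865,.0478)
s=r.sense();print(s['wrist_force'],s['joints'],arc(ref,36,126,bz=0)[0],s['tcp_pos'])
plan([arc(ref,t,90+t,bz=-3,bx=-.5) for t in (46,)]+[arc(ref,t,136,bz=-3,bx=b) for t,b in ((56,1),(66,2),(78,3),(90,4))],mm=20,deg=6)
s=viewer.capture('scene'); a=s['image'][130:280,150:350]
cv2.imwrite('pics/s5.png',cv2.resize(a,(600,450),interpolation=cv2.INTER_CUBIC)[:,:,::-1])
```

```text
[ 1.85854331 -0.64533179  0.75008139] [  29.86708153   36.77446234   -0.70026928  -16.59115816  -85.05353153
 -113.01910619] [0.46742776 0.18663999 0.09303168] [0.46727459 0.18603597 0.08733943]
rows>=2 t [-0.0178, 0.0008, 0.001] a [-0.0011, 0.0562, 0.0002]
rows>=1 t [-0.0167, -0.0, 0.0038] a [-0.0, 0.0, 0.0]
rows>=1 t [-0.0158, -0.0, 0.0077] a [-0.0, 0.0, 0.0]
rows>=1 t [-0.0176, -0.0, 0.0145] a [-0.0, 0.0, 0.0]
rows>=1 t [-0.0156, -0.0, 0.02] a [-0.0, 0.0, 0.0]
```

View pics/s5.png

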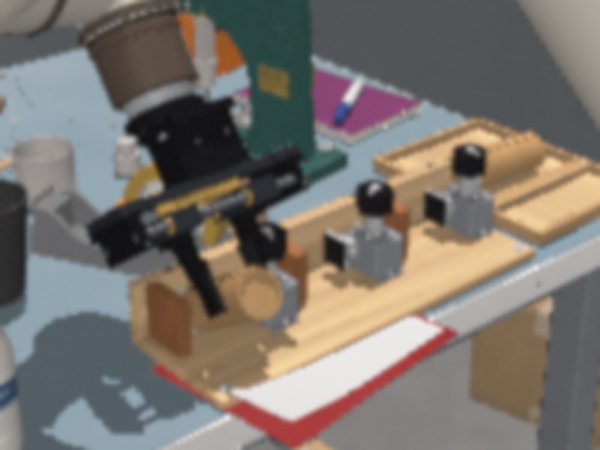

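The tube is tilting with its base in the corner. Continue.

Call:
play_rows:
  commands:
    - {"fingers": 1, "tx": -0.0075, "ty": 0, "tz": 0.001, "ax": 0, "ay": 0.028, "az": 0}
    - {"fingers": 1, "tx": -0.0155, "ty": 0, "tz": 0.0025, "ax": 0, "ay": 0.0555, "az": 0}
    - {"fingers": 1, "tx": -0.0155, "ty": 0, "tz": 0.0025, "ax": 0, "ay": 0.0555, "az": 0}

```text
time_s: 11.57
tcp_pos: [0.4737, 0.1863, 0.0956]
ee_rot: [[-0.718, -0.011, 0.695], [-0.01, 1.0, 0.006], [-0.695, -0.003, -0.719]]
wrist_force: [1.2, -1.6, 0.5]
gripper_width: 0.499
```

Call:
play_rows:
  commands:
    - {"fingers": 1, "tx": -0.008, "ty": 0, "tz": 0.002, "ax": 0, "ay": 0.01, "az": 0}
    - {"fingers": 1, "tx": -0.016, "ty": 0, "tz": 0.004, "ax": 0, "ay": 0.02, "az": 0}
    - {"fingers": 1, "tx": -0.016, "ty": 0, "tz": 0.004, "ax": 0, "ay": 0.02, "az": 0}

```text
time_s: 11.82
tcp_pos: [0.4823, 0.1865, 0.1033]
ee_rot: [[-0.762, -0.012, 0.648], [-0.011, 1.0, 0.006], [-0.648, -0.002, -0.762]]
wrist_force: [-4.8, -2.6, -0.8]
gripper_width: 0.497
```

Run:
```python
from h import *
ref=(.4565,.1865,.0478)
s=r.sense();print(s['wrist_force'],s['moment'],s['joints'],arc(ref,56,140,bz=0)[0],s['tcp_pos'])
plan([arc(ref,t,140,bz=-3,bx=b) for t,b in ((66,0),(78,0),(90,0))],mm=20,deg=6)
```

```text
[-4.82054758 -2.58101782 -0.79513539] [-0.38439238 -0.83106045  0.25943856] [  27.04992715   43.69041497   10.03738519  -20.14200123 -102.11651945
 -112.28865491] [0.48624229 0.186881   0.106771  ] [0.48232176 0.18649985 0.10330925]
rows>=1 t [-0.0197, 0.0004, 0.0088] a [-0.0007, 0.0021, 0.0004]
rows>=1 t [-0.0175, 0.0, 0.0124] a [-0.0, -0.0, -0.0]
rows>=1 t [-0.0159, 0.0, 0.018] a [-0.0, -0.0, -0.0]
```

Call:
play_rows:
  commands:
    - {"fingers": 1, "tx": -0.01, "ty": 0, "tz": 0.0045, "ax": 0, "ay": 0, "az": 0}
    - {"fingers": 1, "tx": -0.0195, "ty": 0, "tz": 0.009, "ax": 0, "ay": 0, "az": 0}
    - {"fingers": 1, "tx": -0.0195, "ty": 0, "tz": 0.009, "ax": 0, "ay": 0, "az": 0}

```text
time_s: 12.07
tcp_pos: [0.4988, 0.1871, 0.1082]
ee_rot: [[-0.759, -0.013, 0.651], [-0.01, 1.0, 0.007], [-0.651, -0.001, -0.759]]
wrist_force: [-2.6, -0.9, -2.3]
gripper_width: 0.498
```

Run:
```python
from h import *
s=r.sense();print(s['wrist_force'],s['moment'],s['tcp_pos'])
s=viewer.capture('scene'); a=s['image'][130:280,150:350]
cv2.imwrite('pics/s6.png',cv2.resize(a,(600,450),interpolation=cv2.INTER_CUBIC)[:,:,::-1])
```

```text
[-2.60287518 -0.92892817 -2.29519082] [-0.23513799 -1.38153451  0.15996654] [0.49875466 0.18706662 0.10824381]
```

View pics/s6.png

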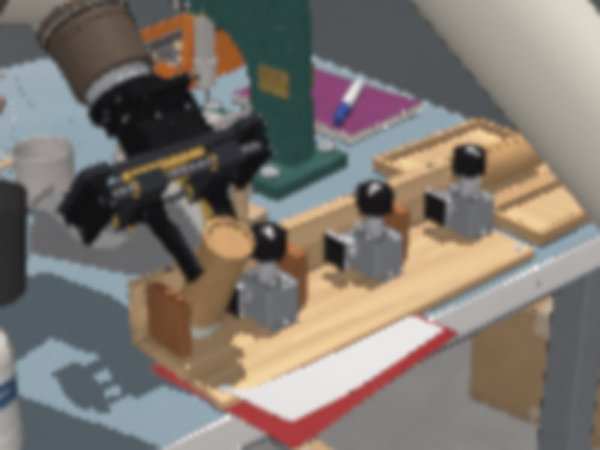

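It is at about 65° and pivoting well. Two more steps.

Call:
play_rows:
  commands:
    - {"fingers": 1, "tx": -0.009, "ty": 0, "tz": 0.006, "ax": 0, "ay": 0, "az": 0}
    - {"fingers": 1, "tx": -0.0175, "ty": 0, "tz": 0.0125, "ax": 0, "ay": 0, "az": 0}
    - {"fingers": 1, "tx": -0.0175, "ty": 0, "tz": 0.0125, "ax": 0, "ay": 0, "az": 0}

```text
time_s: 12.37
tcp_pos: [0.5163, 0.1874, 0.1095]
ee_rot: [[-0.758, -0.012, 0.652], [-0.009, 1.0, 0.008], [-0.652, -0.0, -0.758]]
wrist_force: [-2.7, -0.5, -2.3]
gripper_width: 0.498
```

Call:
play_rows:
  commands:
    - {"fingers": 1, "tx": -0.008, "ty": 0, "tz": 0.009, "ax": 0, "ay": 0, "az": 0}
    - {"fingers": 1, "tx": -0.015, "ty": 0, "tz": 0.018, "ax": 0, "ay": 0, "az": 0}
    - {"fingers": 1, "tx": -0.015, "ty": 0, "tz": 0.018, "ax": 0, "ay": 0, "az": 0}

```text
time_s: 12.62
tcp_pos: [0.5343, 0.1875, 0.1059]
ee_rot: [[-0.759, -0.012, 0.651], [-0.009, 1.0, 0.008], [-0.651, 0.0, -0.759]]
wrist_force: [-1.8, -0.4, -2.1]
gripper_width: 0.498
```

Run:
```python
from h import *
ref=(.4565,.1865,.0478)
s=r.sense();print(s['wrist_force'],s['moment'],s['tcp_pos'],arc(ref,90,140,bz=0)[0])
s=viewer.capture('scene'); a=s['image'][130:280,150:350]
cv2.imwrite('pics/s7.png',cv2.resize(a,(600,450),interpolation=cv2.INTER_CUBIC)[:,:,::-1])
```

```text
[-1.79475466 -0.35321413 -2.11582714] [-0.01245572 -1.59819795  0.02594979] [0.53427201 0.1875364  0.10586384] [0.53168636 0.18746315 0.10951345]
```

View pics/s7.png

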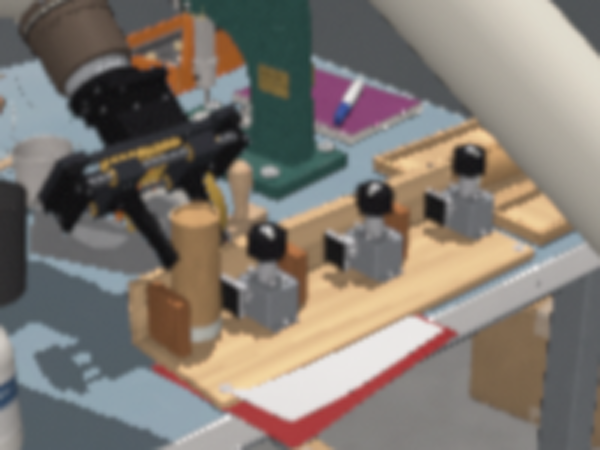

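Upright in the corner. Press it down and against the side stop before releasing.

Call:
play_rows:
  commands:
    - {"fingers": 1, "tx": 0.002, "ty": 0.002, "tz": 0.002, "ax": 0, "ay": 0, "az": 0}
    - {"fingers": 1, "tx": 0.0035, "ty": 0.004, "tz": 0.004, "ax": 0, "ay": 0, "az": 0}
    - {"fingers": 1, "tx": 0.0035, "ty": 0.004, "tz": 0.004, "ax": 0, "ay": 0, "az": 0}

```text
time_s: 12.92
tcp_pos: [0.5337, 0.1891, 0.1048]
ee_rot: [[-0.76, -0.015, 0.65], [-0.013, 1.0, 0.007], [-0.65, -0.003, -0.76]]
wrist_force: [-0.2, -3.3, 4.5]
gripper_width: 0.498
```

Call:
play_rows:
  commands:
    - {"fingers": 1, "tx": -0.001, "ty": 0.0015, "tz": 0.003, "ax": 0, "ay": 0, "az": 0}
    - {"fingers": 1, "tx": -0.001, "ty": 0.0015, "tz": 0.003, "ax": 0, "ay": 0, "az": 0}

```text
time_s: 13.08
tcp_pos: [0.5354, 0.1897, 0.1043]
ee_rot: [[-0.761, -0.015, 0.649], [-0.014, 1.0, 0.007], [-0.649, -0.004, -0.761]]
wrist_force: [0.1, -4.4, 7.6]
gripper_width: 0.493
```

Call:
play_rows:
  commands:
    - {"fingers": 0.15, "tx": 0, "ty": 0, "tz": 0, "ax": 0, "ay": 0, "az": 0}
    - {"fingers": -0.3, "tx": 0, "ty": 0, "tz": 0, "ax": 0, "ay": 0, "az": 0}
    - {"fingers": -0.3, "tx": 0, "ty": 0, "tz": 0, "ax": 0, "ay": 0, "az": 0}
    - {"fingers": -0.3, "tx": 0, "ty": 0, "tz": 0, "ax": 0, "ay": 0, "az": 0}
    - {"fingers": -0.3, "tx": 0, "ty": 0, "tz": 0, "ax": 0, "ay": 0, "az": 0}

```text
time_s: 13.5
tcp_pos: [0.5354, 0.192, 0.1013]
ee_rot: [[-0.759, -0.012, 0.65], [-0.009, 1.0, 0.009], [-0.651, 0.001, -0.759]]
wrist_force: [0.5, -0.1, 0.2]
gripper_width: 0.638
```

Call:
play_rows:
  commands:
    - {"fingers": -0.3, "tx": -0.03, "ty": -0.002, "tz": 0, "ax": 0, "ay": 0, "az": 0}
    - {"fingers": -0.3, "tx": -0.06, "ty": -0.002, "tz": 0, "ax": 0, "ay": 0, "az": 0}
    - {"fingers": -0.3, "tx": -0.09, "ty": -0.002, "tz": -0.02, "ax": 0, "ay": 0, "az": 0}
    - {"fingers": -0.3, "tx": -0.13, "ty": -0.002, "tz": -0.07, "ax": 0, "ay": 0, "az": 0}
    - {"fingers": -0.3, "tx": -0.15, "ty": -0.002, "tz": -0.1, "ax": 0, "ay": 0, "az": 0}

```text
time_s: 13.92
tcp_pos: [0.5727, 0.1905, 0.2324]
ee_rot: [[-0.76, -0.012, 0.65], [-0.01, 1.0, 0.008], [-0.65, -0.001, -0.76]]
wrist_force: [0.5, 0.7, -0.0]
gripper_width: 0.644
```

Run:
```python
from h import *
np.set_printoptions(precision=4,suppress=True)
s=r.sense();print(s['tcp_pos'],s['joints'])
c=viewer.capture('top'); save(c,'t8')
for d in spotter.silhouettes('tube_0',c)[:4]: print(d['score'],d['uv'],d['region'].sum(),at(c,d['uv'],.132),at(c,d['uv'],.035))
s=viewer.capture('scene')
a=cv2.resize(s['image'][120:300,150:390],(480,360)); b=cv2.resize(c['image'][140:250,160:400],(480,220))
cv2.imwrite('pics/s8.png',np.vstack([a,b])[:,:,::-1])
```

```text
[0.5727 0.1905 0.2324] [  24.2588   44.9516   33.437   -21.3636 -123.6002 -118.0498]
0.95 [351.8, 185.6] 715 [ 0.5619 -0.2508  0.132 ] [ 0.5731 -0.2701  0.035 ]
0.65 [181.7, 206.8] 327 [0.5134 0.1837 0.132 ] [0.5208 0.198  0.035 ]
```

View pics/s8.png

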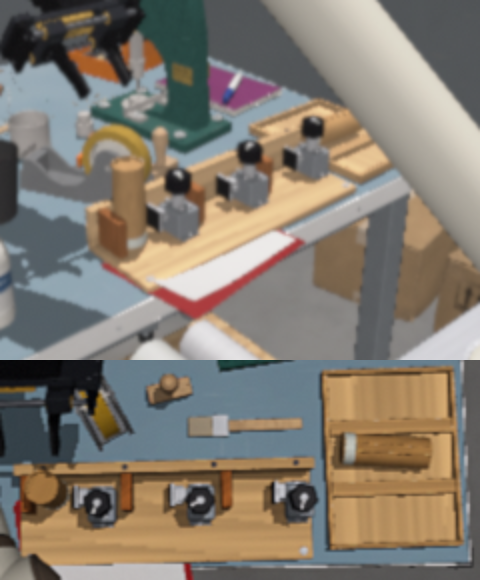

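The tube stands in corner 0 against fence and stop. In the top view (lower panel) it is at (40,488), with the open corners' bolts at (98,503), (198,500) and (298,497). Now turn bolt 0.

Run:
```python
from h import *
plan([((.5025,.1195,.23),tool(65.7)),((.5025,.1195,.095),tool(65.7),30)],mm=30)
```

```text
rows>=5 t [0.0254, -0.0314, -0.0192] a [-0.1124, -0.0804, -0.0516]
rows>=5 t [0.0226, -0.0178, -0.0343] a [-0.1124, -0.0803, -0.0516]
rows>=5 t [0.0144, -0.0011, -0.0424] a [-0.1124, -0.0804, -0.0515]
rows>=5 t [0.18, 0.0, 0.0] a [-0.0, -0.0, -0.0]
```

Call:
play_rows:
  commands:
    - {"fingers": -0.3, "tx": 0.0254, "ty": -0.0314, "tz": -0.0192, "ax": -0.1124, "ay": -0.0804, "az": -0.0516}
    - {"fingers": -0.3, "tx": 0.0254, "ty": -0.0314, "tz": -0.0192, "ax": -0.1124, "ay": -0.0804, "az": -0.0516}
    - {"fingers": -0.3, "tx": 0.0254, "ty": -0.0314, "tz": -0.0192, "ax": -0.1124, "ay": -0.0804, "az": -0.0516}
    - {"fingers": -0.3, "tx": 0.0254, "ty": -0.0314, "tz": -0.0192, "ax": -0.1124, "ay": -0.0804, "az": -0.0516}
    - {"fingers": -0.3, "tx": 0.0254, "ty": -0.0314, "tz": -0.0192, "ax": -0.1124, "ay": -0.0804, "az": -0.0516}

```text
time_s: 14.48
tcp_pos: [0.5473, 0.1674, 0.2312]
ee_rot: [[-0.546, -0.376, 0.749], [-0.121, 0.92, 0.373], [-0.829, 0.114, -0.548]]
wrist_force: [-0.5, -0.4, 1.9]
gripper_width: 0.651
```

Call:
play_rows:
  commands:
    - {"fingers": -0.3, "tx": 0.0226, "ty": -0.0178, "tz": -0.0343, "ax": -0.1124, "ay": -0.0803, "az": -0.0516}
    - {"fingers": -0.3, "tx": 0.0226, "ty": -0.0178, "tz": -0.0343, "ax": -0.1124, "ay": -0.0803, "az": -0.0516}
    - {"fingers": -0.3, "tx": 0.0226, "ty": -0.0178, "tz": -0.0343, "ax": -0.1124, "ay": -0.0803, "az": -0.0516}
    - {"fingers": -0.3, "tx": 0.0226, "ty": -0.0178, "tz": -0.0343, "ax": -0.1124, "ay": -0.0803, "az": -0.0516}
    - {"fingers": -0.3, "tx": 0.0226, "ty": -0.0178, "tz": -0.0343, "ax": -0.1124, "ay": -0.0803, "az": -0.0516}

```text
time_s: 14.9
tcp_pos: [0.5236, 0.1426, 0.2294]
ee_rot: [[-0.279, -0.694, 0.664], [-0.117, 0.711, 0.694], [-0.953, 0.116, -0.28]]
wrist_force: [-0.7, -0.6, 0.5]
gripper_width: 0.651
```

Call:
play_rows:
  commands:
    - {"fingers": -0.3, "tx": 0.0144, "ty": -0.0011, "tz": -0.0424, "ax": -0.1124, "ay": -0.0804, "az": -0.0515}
    - {"fingers": -0.3, "tx": 0.0144, "ty": -0.0011, "tz": -0.0424, "ax": -0.1124, "ay": -0.0804, "az": -0.0515}
    - {"fingers": -0.3, "tx": 0.0144, "ty": -0.0011, "tz": -0.0424, "ax": -0.1124, "ay": -0.0804, "az": -0.0515}
    - {"fingers": -0.3, "tx": 0.0144, "ty": -0.0011, "tz": -0.0424, "ax": -0.1124, "ay": -0.0804, "az": -0.0515}
    - {"fingers": -0.3, "tx": 0.0144, "ty": -0.0011, "tz": -0.0424, "ax": -0.1124, "ay": -0.0804, "az": -0.0515}

```text
time_s: 15.32
tcp_pos: [0.5, 0.118, 0.2271]
ee_rot: [[-0.011, -0.91, 0.415], [-0.003, 0.415, 0.91], [-1.0, 0.009, -0.007]]
wrist_force: [-0.4, 0.2, -0.7]
gripper_width: 0.646
```

Run:
```python
from h import *
np.set_printoptions(precision=4,suppress=True)
s=r.sense();print(s['tcp_pos'],s['joints'])
c=wcap('w9')
for d in spotter.silhouettes('bolt_0_head',c)[:3]:
    print(d['score'],wat(c,d['uv'],.102),d['region'].sum(),d['uv'])
plan([((.5025,.1195,.095),tool(65.7),30)])
o=rect(c,.102,.47,.54,.085,.155,.2); cv2.imwrite('pics/o9.png',o)
# rib angle: white pixels inside head
g=o.max(2).astype(int); H,W=g.shape
yy,xx=np.mgrid[:H,:W]; m=(o.min(2)>150); print(m.sum())
cv2.imwrite('pics/o9b.png',np.hstack([cv2.resize(o,(400,400)),cv2.resize(c['image'][:,:,::-1],(400,400))]))
```

```text
[0.5    0.118  0.2271] [ 31.2967  12.2028 -15.7518  -0.1948 -62.6819 -55.7146]
0.56 [0.5059 0.1175 0.102 ] 1192 [252.9, 194.0]
rows>=5 t [0.1761, -0.0022, 0.0029] a [-0.0015, -0.0028, -0.0027]
10809
```

View pics/o9b.png

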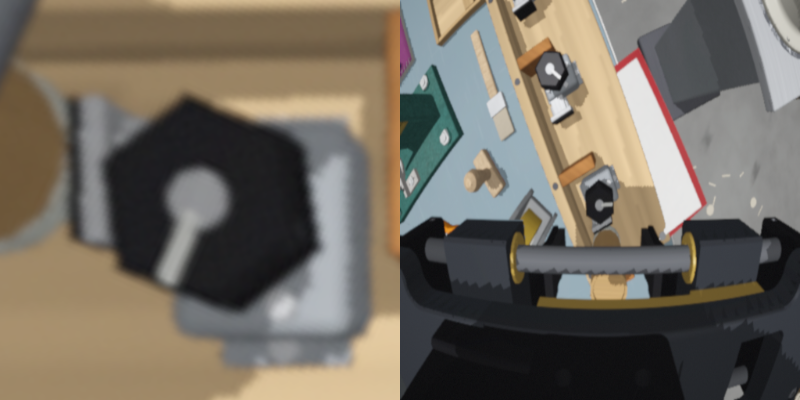

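The hex is centred at about (0.504,0.1185), rotated about 19°. I'll start from yaw 131° so joint 6 has room.

Run:
```python
from h import *
plan([((.504,.1185,.20),tool(131)),((.504,.1185,.095),tool(131),30)],mm=30)
```

```text
rows>=4 t [0.012, -0.0011, 0.0004] a [-0.1214, -0.0003, -0.0013]
rows>=4 t [0.012, -0.0012, -0.0] a [-0.1215, -0.0003, -0.0014]
rows>=4 t [0.0121, -0.001, -0.0005] a [-0.1214, -0.0003, -0.0013]
rows>=4 t [0.14, 0.0, 0.0] a [-0.0, -0.0, -0.0]
```

Call:
play_rows:
  commands:
    - {"fingers": -0.3, "tx": 0.012, "ty": -0.001, "tz": 0, "ax": -0.1214, "ay": 0, "az": -0.001}
    - {"fingers": -0.3, "tx": 0.012, "ty": -0.001, "tz": 0, "ax": -0.1214, "ay": 0, "az": -0.001}
    - {"fingers": -0.3, "tx": 0.012, "ty": -0.001, "tz": 0, "ax": -0.1214, "ay": 0, "az": -0.001}
    - {"fingers": -0.3, "tx": 0.012, "ty": -0.001, "tz": 0, "ax": -0.1214, "ay": 0, "az": -0.001}
    - {"fingers": -0.3, "tx": 0.012, "ty": -0.001, "tz": 0, "ax": -0.1214, "ay": 0, "az": -0.001}

```text
time_s: 15.83
tcp_pos: [0.5027, 0.1189, 0.2177]
ee_rot: [[-0.008, -0.999, 0.048], [-0.005, 0.048, 0.999], [-1.0, 0.008, -0.006]]
wrist_force: [0.0, 0.3, 0.0]
gripper_width: 0.65
```

Call:
play_rows:
  commands:
    - {"fingers": -0.3, "tx": 0.012, "ty": -0.001, "tz": 0, "ax": -0.1214, "ay": 0, "az": -0.001}
    - {"fingers": -0.3, "tx": 0.012, "ty": -0.001, "tz": 0, "ax": -0.1214, "ay": 0, "az": -0.001}
    - {"fingers": -0.3, "tx": 0.012, "ty": -0.001, "tz": 0, "ax": -0.1214, "ay": 0, "az": -0.001}
    - {"fingers": -0.3, "tx": 0.012, "ty": -0.001, "tz": 0, "ax": -0.1214, "ay": 0, "az": -0.001}
    - {"fingers": -0.3, "tx": 0.012, "ty": -0.001, "tz": 0, "ax": -0.1214, "ay": 0, "az": -0.001}

```text
time_s: 16.25
tcp_pos: [0.503, 0.1187, 0.2092]
ee_rot: [[-0.003, -0.945, -0.327], [-0.004, -0.327, 0.945], [-1.0, 0.004, -0.003]]
wrist_force: [-0.8, 0.5, 0.0]
gripper_width: 0.647
```

Call:
play_rows:
  commands:
    - {"fingers": -0.3, "tx": 0.012, "ty": -0.001, "tz": 0, "ax": -0.1214, "ay": 0, "az": -0.001}
    - {"fingers": -0.3, "tx": 0.012, "ty": -0.001, "tz": 0, "ax": -0.1214, "ay": 0, "az": -0.001}
    - {"fingers": -0.3, "tx": 0.012, "ty": -0.001, "tz": 0, "ax": -0.1214, "ay": 0, "az": -0.001}
    - {"fingers": -0.3, "tx": 0.012, "ty": -0.001, "tz": 0, "ax": -0.1214, "ay": 0, "az": -0.001}
    - {"fingers": -0.3, "tx": 0.012, "ty": -0.001, "tz": 0, "ax": -0.1214, "ay": 0, "az": -0.001}

```text
time_s: 16.67
tcp_pos: [0.5035, 0.1188, 0.2005]
ee_rot: [[0.0, -0.756, -0.655], [-0.002, -0.655, 0.756], [-1.0, 0.001, -0.002]]
wrist_force: [-1.1, -0.1, 0.0]
gripper_width: 0.65
```

Run:
```python
from h import *
print(r.sense()['joints'],r.sense()['tcp_pos'])
plan([((.504,.1185,.095),tool(131),30)],mm=30)
```

```text
[ 31.32909748  13.65158159 -18.09118763   0.12678605 -58.32216531
   9.50944122] [0.50354238 0.11879891 0.20046861]
rows>=4 t [0.1406, -0.0004, -0.0005] a [-0.0005, -0.0005, -0.0005]
```

Call:
play_rows:
  commands:
    - {"fingers": -0.3, "tx": 0.04, "ty": 0, "tz": 0, "ax": 0, "ay": 0, "az": 0}
    - {"fingers": -0.3, "tx": 0.08, "ty": 0, "tz": 0, "ax": 0, "ay": 0, "az": 0}
    - {"fingers": -0.3, "tx": 0.115, "ty": 0, "tz": 0, "ax": 0, "ay": 0, "az": 0}
    - {"fingers": -0.3, "tx": 0.14, "ty": 0, "tz": 0, "ax": 0, "ay": 0, "az": 0}
    - {"fingers": -0.3, "tx": 0.14, "ty": 0, "tz": 0, "ax": 0, "ay": 0, "az": 0}

```text
time_s: 17.08
tcp_pos: [0.5009, 0.1172, 0.0917]
ee_rot: [[-0.008, -0.756, -0.655], [-0.006, -0.655, 0.756], [-1.0, 0.01, 0.001]]
wrist_force: [-1.5, -0.3, -0.8]
gripper_width: 0.646
```

Call:
play_rows:
  commands:
    - {"fingers": 1, "tx": 0, "ty": 0, "tz": 0, "ax": 0, "ay": 0, "az": 0}
    - {"fingers": 1, "tx": 0, "ty": 0, "tz": 0, "ax": 0, "ay": 0, "az": 0}
    - {"fingers": 1, "tx": 0, "ty": 0, "tz": 0, "ax": 0, "ay": 0, "az": 0}
    - {"fingers": 1, "tx": 0, "ty": 0, "tz": 0, "ax": 0, "ay": 0, "az": 0}
    - {"fingers": 1, "tx": 0, "ty": 0, "tz": 0, "ax": 0, "ay": 0, "az": 0}

```text
time_s: 17.5
tcp_pos: [0.5052, 0.1197, 0.097]
ee_rot: [[0.005, -0.752, -0.659], [0.001, -0.659, 0.752], [-1.0, -0.005, -0.003]]
wrist_force: [0.7, 2.5, 0.0]
gripper_width: 0.393
```

34.2 mm across, so the jaws are on the flats. Turn clockwise.

Call:
play_rows:
  commands:
    - {"fingers": 1, "tx": 0, "ty": 0, "tz": 0, "ax": 0.033, "ay": 0, "az": 0}
    - {"fingers": 1, "tx": 0, "ty": 0, "tz": 0, "ax": 0.067, "ay": 0, "az": 0}
    - {"fingers": 1, "tx": 0, "ty": 0, "tz": 0, "ax": 0.1, "ay": 0, "az": 0}
    - {"fingers": 1, "tx": 0, "ty": 0, "tz": 0, "ax": 0.133, "ay": 0, "az": 0}
    - {"fingers": 1, "tx": 0, "ty": 0, "tz": 0, "ax": 0.1667, "ay": 0, "az": 0}

```text
time_s: 17.92
tcp_pos: [0.5048, 0.1195, 0.097]
ee_rot: [[0.004, -0.982, -0.191], [-0.0, -0.191, 0.982], [-1.0, -0.004, -0.001]]
wrist_force: [0.6, 1.9, 3.6]
gripper_width: 0.389
```

Run:
```python
from h import *
s=r.sense();print(s['joints'],s['moment'],s['wrist_force'],s['gripper_width'])
```

```text
[ 31.34057116  20.77263342 -25.48510143   0.193835   -43.5584121
 -20.48296562] [0.57613171 0.1809563  0.13528434] [0.58286121 1.9472363  3.64813139] 0.388845747771622
```

Call:
play_rows:
  commands:
    - {"fingers": 1, "tx": 0, "ty": 0, "tz": 0, "ax": 0.033, "ay": 0, "az": 0}
    - {"fingers": 1, "tx": 0, "ty": 0, "tz": 0, "ax": 0.067, "ay": 0, "az": 0}
    - {"fingers": 1, "tx": 0, "ty": 0, "tz": 0, "ax": 0.1, "ay": 0, "az": 0}
    - {"fingers": 1, "tx": 0, "ty": 0, "tz": 0, "ax": 0.133, "ay": 0, "az": 0}
    - {"fingers": 1, "tx": 0, "ty": 0, "tz": 0, "ax": 0.1667, "ay": 0, "az": 0}

```text
time_s: 18.33
tcp_pos: [0.5044, 0.1196, 0.097]
ee_rot: [[0.003, -0.945, 0.326], [-0.0, 0.326, 0.945], [-1.0, -0.003, 0.001]]
wrist_force: [-0.9, 2.8, 3.1]
gripper_width: 0.389
```

Call:
play_rows:
  commands:
    - {"fingers": 1, "tx": 0, "ty": 0, "tz": 0, "ax": 0.033, "ay": 0, "az": 0}
    - {"fingers": 1, "tx": 0, "ty": 0, "tz": 0, "ax": 0.067, "ay": 0, "az": 0}
    - {"fingers": 1, "tx": 0, "ty": 0, "tz": 0, "ax": 0.1, "ay": 0, "az": 0}
    - {"fingers": 1, "tx": 0, "ty": 0, "tz": 0, "ax": 0.133, "ay": 0, "az": 0}
    - {"fingers": 1, "tx": 0, "ty": 0, "tz": 0, "ax": 0.1667, "ay": 0, "az": 0}

```text
time_s: 18.75
tcp_pos: [0.5041, 0.1198, 0.097]
ee_rot: [[0.003, -0.656, 0.755], [0.0, 0.755, 0.656], [-1.0, -0.002, 0.002]]
wrist_force: [-1.9, 3.9, 3.3]
gripper_width: 0.389
```

Call:
play_rows:
  commands:
    - {"fingers": 1, "tx": 0, "ty": 0, "tz": 0, "ax": 0.033, "ay": 0, "az": 0}
    - {"fingers": 1, "tx": 0, "ty": 0, "tz": 0, "ax": 0.067, "ay": 0, "az": 0}
    - {"fingers": 1, "tx": 0, "ty": 0, "tz": 0, "ax": 0.1, "ay": 0, "az": 0}
    - {"fingers": 1, "tx": 0, "ty": 0, "tz": 0, "ax": 0.125, "ay": 0, "az": 0}
    - {"fingers": 1, "tx": 0, "ty": 0, "tz": 0, "ax": 0.125, "ay": 0, "az": 0}

```text
time_s: 19.17
tcp_pos: [0.504, 0.1201, 0.097]
ee_rot: [[0.003, -0.318, 0.948], [0.001, 0.948, 0.318], [-1.0, -0.0, 0.003]]
wrist_force: [-1.6, 4.9, 5.0]
gripper_width: 0.389
```

Run:
```python
from h import *
s=r.sense();print(s['joints'],s['moment'],s['wrist_force'],s['gripper_width'])
```

```text
[ 3.13972960e+01  2.07398927e+01 -2.54961217e+01  7.53486268e-02
 -4.36085633e+01 -1.02883087e+02] [ 1.60172294  0.96705944 -0.10181409] [-1.60375599  4.86459746  4.96876493] 0.3885760702571697
```

Call:
play_rows:
  commands:
    - {"fingers": 1, "tx": 0, "ty": 0, "tz": 0, "ax": 0.022, "ay": 0, "az": 0}
    - {"fingers": 1, "tx": 0, "ty": 0, "tz": 0, "ax": 0.022, "ay": 0, "az": 0}

```text
time_s: 19.33
tcp_pos: [0.5039, 0.1201, 0.097]
ee_rot: [[0.003, -0.253, 0.967], [0.001, 0.967, 0.253], [-1.0, -0.0, 0.003]]
wrist_force: [-2.8, 5.0, 4.7]
gripper_width: 0.391
```

Run:
```python
from h import *
s=r.sense();print(s['joints'][5],s['effort'][5],s['moment'],s['wrist_force'],s['gripper_width'])
```

```text
-106.79384037436095 -0.2758030593395233 [ 1.66022125  0.99711141 -0.06020314] [-2.75513197  5.01773296  4.66731827] 0.3907399153092903
```

Call:
play_rows:
  commands:
    - {"fingers": 1, "tx": 0, "ty": 0, "tz": 0, "ax": 0.022, "ay": 0, "az": 0}
    - {"fingers": 1, "tx": 0, "ty": 0, "tz": 0, "ax": 0.022, "ay": 0, "az": 0}

```text
time_s: 19.5
tcp_pos: [0.503, 0.1199, 0.0969]
ee_rot: [[0.001, -0.189, 0.982], [-0.001, 0.982, 0.189], [-1.0, -0.001, 0.0]]
wrist_force: [-5.2, 6.2, 6.7]
gripper_width: 0.391
```

Run:
```python
from h import *
s=r.sense();print(s['joints'][5],s['effort'][5],s['moment'],s['wrist_force'],s['gripper_width'])
```

```text
-110.60920911850646 -1.0795550420880318 [1.92546221 1.86348217 0.76963347] [-5.24449292  6.18926094  6.68618028] 0.3910943762308054
```

The end stop is felt: joint 6 effort went from -0.28 to -1.08 N m after about 119° of turning, against 118° expected. Push slightly more, then release.

Call:
play_rows:
  commands:
    - {"fingers": 1, "tx": 0, "ty": 0, "tz": 0, "ax": 0.012, "ay": 0, "az": 0}
    - {"fingers": 1, "tx": 0, "ty": 0, "tz": 0, "ax": 0.012, "ay": 0, "az": 0}

```text
time_s: 19.67
tcp_pos: [0.5029, 0.1199, 0.097]
ee_rot: [[0.001, -0.154, 0.988], [-0.001, 0.988, 0.154], [-1.0, -0.001, 0.001]]
wrist_force: [-6.9, 6.1, 6.4]
gripper_width: 0.394
```

Run:
```python
from h import *
s=r.sense();print(s['joints'][5],s['effort'][5],s['moment'],s['wrist_force'],s['gripper_width'])
```

```text
-112.67619726050758 -1.1722366511821747 [1.94265547 1.86660816 0.94519654] [-6.89211622  6.05394524  6.43084216] 0.3938375878395115
```

Call:
play_rows:
  commands:
    - {"fingers": -0.3, "tx": 0, "ty": 0, "tz": 0, "ax": -0.012, "ay": 0, "az": 0}
    - {"fingers": -0.3, "tx": 0, "ty": 0, "tz": 0, "ax": -0.012, "ay": 0, "az": 0}
    - {"fingers": -0.3, "tx": 0, "ty": 0, "tz": 0, "ax": -0.012, "ay": 0, "az": 0}
    - {"fingers": -0.3, "tx": 0, "ty": 0, "tz": 0, "ax": -0.012, "ay": 0, "az": 0}

```text
time_s: 20.0
tcp_pos: [0.5034, 0.1183, 0.0956]
ee_rot: [[0.0, -0.186, 0.982], [-0.002, 0.982, 0.186], [-1.0, -0.002, -0.0]]
wrist_force: [0.5, -0.1, -0.2]
gripper_width: 0.601
```

Call:
play_rows:
  commands:
    - {"fingers": -0.3, "tx": -0.05, "ty": 0, "tz": 0, "ax": 0, "ay": 0, "az": 0}
    - {"fingers": -0.3, "tx": -0.1, "ty": 0, "tz": 0, "ax": 0, "ay": 0, "az": 0}
    - {"fingers": -0.3, "tx": -0.15, "ty": 0, "tz": 0, "ax": 0, "ay": 0, "az": 0}
    - {"fingers": -0.3, "tx": -0.2, "ty": 0, "tz": 0, "ax": 0, "ay": 0, "az": 0}
    - {"fingers": -0.3, "tx": -0.2, "ty": 0, "tz": 0, "ax": 0, "ay": 0, "az": 0}

```text
time_s: 20.42
tcp_pos: [0.5073, 0.1198, 0.2539]
ee_rot: [[0.015, -0.188, 0.982], [0.003, 0.982, 0.188], [-1.0, 0.0, 0.016]]
wrist_force: [0.4, 1.0, 0.6]
gripper_width: 0.649
```

Run:
```python
from h import *
np.set_printoptions(precision=4,suppress=True)
s=r.sense();print(s['tcp_pos'])
c=wcap('w10')
o=rect(c,.102,.46,.55,.085,.225,.25); cv2.imwrite('pics/o10.png',o)
t=viewer.capture('top'); save(t,'t10')
for d in spotter.silhouettes('tube_0',t)[:3]: 
    print(d['score'],d['uv'],at(t,d['uv'],.026),cv2.minAreaRect(np.argwhere(d['region'])[:,::-1].astype(np.float32)))
plan([((.50,-.10,.26),tool(60)),((.578,-.30,.20),tool(92.5))],mm=38)
```

```text
[0.5073 0.1198 0.2539]
0.87 [352.6, 185.3] [ 0.5749 -0.2742  0.026 ] ((352.5455627441406, 185.1339874267578), (45.358272552490234, 15.662531852722168), 3.0127875804901123)
0.39 [358.3, 194.8] [ 0.5482 -0.289   0.026 ] ((356.244384765625, 188.63124084472656), (89.9457015991211, 67.59008026123047), 87.27368927001953)
0.28 [309.6, 209.1] [ 0.5104 -0.1534  0.026 ] ((311.0, 209.00003051757812), (11.31370735168457, 11.31370735168457), 45.0)
rows>=4 t [-0.0096, -0.1428, -0.0291] a [-0.1369, -0.0002, 0.0002]
rows>=4 t [-0.0097, -0.1176, -0.0859] a [-0.1368, -0.0001, 0.0002]
rows>=3 t [0.04, -0.1117, -0.0895] a [-0.0903, -0.0, -0.0]
rows>=3 t [0.0401, -0.0822, -0.1172] a [-0.0903, -0.0, -0.0]
```

Run:
```python
from h import *
plan([((.50,-.10,.26),tool(50)),((.5755,-.301,.20),tool(87))],mm=36)
```

```text
rows>=4 t [-0.0096, -0.1428, -0.0291] a [-0.1091, -0.0001, 0.0002]
rows>=4 t [-0.0097, -0.1247, -0.0753] a [-0.109, -0.0002, 0.0002]
rows>=4 t [0.04, -0.1247, -0.0703] a [-0.1028, 0.0, 0.0]
rows>=4 t [0.04, -0.0959, -0.1062] a [-0.1028, 0.0, 0.0]
```

Call:
play_rows:
  commands:
    - {"fingers": -0.5, "tx": -0.01, "ty": -0.143, "tz": -0.029, "ax": -0.109, "ay": 0, "az": 0}
    - {"fingers": -0.5, "tx": -0.01, "ty": -0.143, "tz": -0.029, "ax": -0.109, "ay": 0, "az": 0}
    - {"fingers": -0.5, "tx": -0.01, "ty": -0.143, "tz": -0.029, "ax": -0.109, "ay": 0, "az": 0}
    - {"fingers": -0.5, "tx": -0.01, "ty": -0.143, "tz": -0.029, "ax": -0.109, "ay": 0, "az": 0}
    - {"fingers": -0.5, "tx": -0.01, "ty": -0.143, "tz": -0.029, "ax": -0.109, "ay": 0, "az": 0}

```text
time_s: 20.98
tcp_pos: [0.5012, 0.0077, 0.2515]
ee_rot: [[-0.003, -0.503, 0.865], [-0.003, 0.865, 0.503], [-1.0, -0.001, -0.004]]
wrist_force: [-0.0, -0.1, 0.0]
gripper_width: 0.747
```

Call:
play_rows:
  commands:
    - {"fingers": -0.5, "tx": -0.01, "ty": -0.125, "tz": -0.075, "ax": -0.109, "ay": 0, "az": 0}
    - {"fingers": -0.5, "tx": -0.01, "ty": -0.125, "tz": -0.075, "ax": -0.109, "ay": 0, "az": 0}
    - {"fingers": -0.5, "tx": -0.01, "ty": -0.125, "tz": -0.075, "ax": -0.109, "ay": 0, "az": 0}
    - {"fingers": -0.5, "tx": -0.01, "ty": -0.125, "tz": -0.075, "ax": -0.109, "ay": 0, "az": 0}
    - {"fingers": -0.5, "tx": -0.01, "ty": -0.125, "tz": -0.075, "ax": -0.109, "ay": 0, "az": 0}

```text
time_s: 21.4
tcp_pos: [0.5007, -0.1005, 0.2596]
ee_rot: [[-0.002, -0.764, 0.645], [-0.002, 0.645, 0.764], [-1.0, 0.0, -0.003]]
wrist_force: [1.1, 1.6, -0.5]
gripper_width: 0.751
```

Call:
play_rows:
  commands:
    - {"fingers": -0.5, "tx": 0.04, "ty": -0.125, "tz": -0.07, "ax": -0.103, "ay": 0, "az": 0}
    - {"fingers": -0.5, "tx": 0.04, "ty": -0.125, "tz": -0.07, "ax": -0.103, "ay": 0, "az": 0}
    - {"fingers": -0.5, "tx": 0.04, "ty": -0.125, "tz": -0.07, "ax": -0.103, "ay": 0, "az": 0}
    - {"fingers": -0.5, "tx": 0.04, "ty": -0.125, "tz": -0.07, "ax": -0.103, "ay": 0, "az": 0}
    - {"fingers": -0.5, "tx": 0.04, "ty": -0.125, "tz": -0.07, "ax": -0.103, "ay": 0, "az": 0}

```text
time_s: 21.82
tcp_pos: [0.5392, -0.2, 0.2286]
ee_rot: [[-0.004, -0.93, 0.368], [-0.001, 0.368, 0.93], [-1.0, 0.003, -0.003]]
wrist_force: [-0.4, -0.1, 0.9]
gripper_width: 0.749
```

Call:
play_rows:
  commands:
    - {"fingers": -0.5, "tx": 0.04, "ty": -0.096, "tz": -0.106, "ax": -0.103, "ay": 0, "az": 0}
    - {"fingers": -0.5, "tx": 0.04, "ty": -0.096, "tz": -0.106, "ax": -0.103, "ay": 0, "az": 0}
    - {"fingers": -0.5, "tx": 0.04, "ty": -0.096, "tz": -0.106, "ax": -0.103, "ay": 0, "az": 0}
    - {"fingers": -0.5, "tx": 0.04, "ty": -0.096, "tz": -0.106, "ax": -0.103, "ay": 0, "az": 0}
    - {"fingers": -0.5, "tx": 0.04, "ty": -0.096, "tz": -0.106, "ax": -0.103, "ay": 0, "az": 0}

```text
time_s: 22.23
tcp_pos: [0.5774, -0.2998, 0.1998]
ee_rot: [[-0.002, -0.999, 0.052], [-0.001, 0.052, 0.999], [-1.0, 0.002, -0.001]]
wrist_force: [0.1, 0.5, 0.1]
gripper_width: 0.747
```

Run:
```python
from h import *
np.set_printoptions(precision=4,suppress=True)
s=r.sense();print(s['tcp_pos'],s['ee_rot'],s['joints'])
c=wcap('w11')
for d in spotter.silhouettes('tube_0',c)[:3]:
    m=np.argwhere(d['region'])[:,::-1]; P=np.array([wat(c,u,.03)[:2] for u in m[::7]]); mu=P.mean(0); w,v=np.linalg.eigh(np.cov((P-mu).T))
    ax=v[:,1]*np.sign(v[1,1]); t=(P-mu)@ax; n=(P-mu)@v[:,0]; print(d['score'],len(m),mu,ax,'ends',mu+ax*np.percentile(t,.5),mu+ax*np.percentile(t,99.5),'halfw',np.percentile(n,[1,99]))
t=viewer.capture('top')
for d in spotter.silhouettes('tube_0',t)[:3]: print(d['score'],d['uv'],d['region'].sum())
o=rect(c,.026,.51,.63,-.37,-.19,.5); h=cv2.imread('pics/o10.png')
cv2.imwrite('pics/v13.png',np.hstack([cv2.resize(o,(480,320)),cv2.resize(h,(320,206)).repeat(1,0) if 0 else cv2.copyMakeBorder(cv2.resize(h,(320,206)),0,114,0,0,cv2.BORDER_CONSTANT)]))
```

```text
[ 0.5774 -0.2998  0.1998] [[-0.0024 -0.9986  0.0519]
 [-0.0011  0.0519  0.9987]
 [-1.      0.0023 -0.0012]] [-13.1782  26.2298   0.9231   0.1012 -64.8105  10.16  ]
0.97 3491 [ 0.5758 -0.2868] [0.0879 0.9961] ends [ 0.5717 -0.3331] [ 0.5802 -0.2365] halfw [-0.0215  0.0214]
0.95 [358.8, 183.9] 302
0.78 [182.6, 203.9] 342
```

View pics/v13.png

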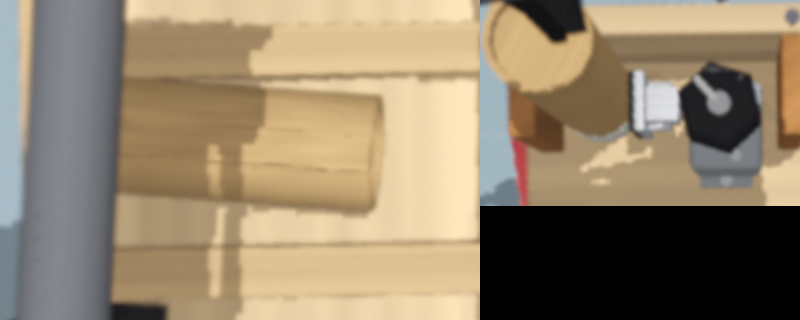

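The right panel shows bolt 0's rib pointing up-left (home), with the pad against the tube. The left panel shows tube 2's lid end at (380,154), giving grip x=0.5746, y=-0.301. Pick it.

Call:
play_rows:
  commands:
    - {"fingers": -0.5, "tx": 0.1, "ty": 0.0035, "tz": -0.0015, "ax": 0.0056, "ay": 0, "az": 0}
    - {"fingers": -0.5, "tx": 0.1, "ty": 0.0035, "tz": -0.0015, "ax": 0.0056, "ay": 0, "az": 0}
    - {"fingers": -0.5, "tx": 0.216, "ty": 0.0035, "tz": -0.0015, "ax": 0.0056, "ay": 0, "az": 0}
    - {"fingers": -0.5, "tx": 0.216, "ty": 0.0035, "tz": -0.0015, "ax": 0.0056, "ay": 0, "az": 0}
    - {"fingers": -0.5, "tx": 0.216, "ty": 0.0035, "tz": -0.0015, "ax": 0.0056, "ay": 0, "az": 0}

```text
time_s: 22.85
tcp_pos: [0.5742, -0.3006, 0.0361]
ee_rot: [[-0.002, -0.998, 0.066], [-0.002, 0.066, 0.998], [-1.0, 0.002, -0.002]]
wrist_force: [0.1, -0.2, 1.6]
gripper_width: 0.752
```

Call:
play_rows:
  commands:
    - {"fingers": 1, "tx": 0, "ty": 0, "tz": 0, "ax": 0, "ay": 0, "az": 0}
    - {"fingers": 1, "tx": 0, "ty": 0, "tz": 0, "ax": 0, "ay": 0, "az": 0}
    - {"fingers": 1, "tx": 0, "ty": 0, "tz": 0, "ax": 0, "ay": 0, "az": 0}
    - {"fingers": 1, "tx": 0, "ty": 0, "tz": 0, "ax": 0, "ay": 0, "az": 0}
    - {"fingers": 1, "tx": 0, "ty": 0, "tz": 0, "ax": 0, "ay": 0, "az": 0}

```text
time_s: 23.27
tcp_pos: [0.5749, -0.302, 0.0408]
ee_rot: [[0.002, -0.998, 0.068], [-0.002, 0.068, 0.998], [-1.0, -0.002, -0.002]]
wrist_force: [0.5, 1.6, 2.4]
gripper_width: 0.499
```

Call:
play_rows:
  commands:
    - {"fingers": 1, "tx": -0.02, "ty": 0, "tz": 0, "ax": 0, "ay": 0, "az": 0}
    - {"fingers": 1, "tx": -0.06, "ty": 0, "tz": 0, "ax": 0, "ay": 0, "az": 0}
    - {"fingers": 1, "tx": -0.1, "ty": 0, "tz": 0, "ax": 0, "ay": 0, "az": 0}
    - {"fingers": 1, "tx": -0.14, "ty": 0, "tz": 0, "ax": 0, "ay": 0, "az": 0}
    - {"fingers": 1, "tx": -0.16, "ty": 0, "tz": 0, "ax": 0, "ay": 0, "az": 0}

```text
time_s: 23.68
tcp_pos: [0.5757, -0.3025, 0.1637]
ee_rot: [[0.006, -0.998, 0.068], [-0.004, 0.068, 0.998], [-1.0, -0.006, -0.004]]
wrist_force: [0.5, -0.1, -1.6]
gripper_width: 0.5
```

Call:
play_rows:
  commands:
    - {"fingers": 1, "tx": -0.03, "ty": 0, "tz": 0, "ax": 0, "ay": 0, "az": 0}
    - {"fingers": 1, "tx": -0.06, "ty": 0, "tz": 0, "ax": 0, "ay": 0, "az": 0}
    - {"fingers": 1, "tx": -0.1, "ty": 0, "tz": 0, "ax": 0, "ay": 0, "az": 0}

```text
time_s: 23.93
tcp_pos: [0.5729, -0.3009, 0.2333]
ee_rot: [[-0.004, -0.998, 0.069], [0.0, 0.069, 0.998], [-1.0, 0.004, 0.0]]
wrist_force: [1.4, -0.1, -3.1]
gripper_width: 0.501
```

Run:
```python
from h import *
# bystander-free check: where is the punch near corner 1/2 (top view)
c=viewer.capture('top'); save(c,'t12')
s=r.sense(); print(s['tcp_pos'],s['wrist_force'],s['gripper_width'])
for k,seat in ((1,0),(2,-135)):
    print('corner',k); plan([((.45,-.22,.24),tool(60)),(jw(-84,seat-3,240),tool(JY))],mm=30)
```

```text
[ 0.57616207 -0.30292116  0.24218516] [ 2.43184549 -2.25443151  4.88123005] 0.4987050658346104
corner 1
rows>=3 t [0.0003, 0.0876, 0.0495] a [0.0727, -0.0006, 0.0017]
rows>=3 t [0.0009, 0.0966, 0.0284] a [0.0726, -0.0007, 0.0017]
rows>=5 t [0.0, 0.0966, 0.1529] a [0.1646, -0.0, -0.0]
rows>=5 t [0.0001, 0.1596, 0.0852] a [0.1647, -0.0, -0.0]
corner 2
rows>=3 t [0.0003, 0.0876, 0.0495] a [0.0727, -0.0006, 0.0017]
rows>=3 t [0.0009, 0.0966, 0.0284] a [0.0726, -0.0007, 0.0017]
rows>=5 t [0.0, 0.0506, 0.0755] a [0.1646, -0.0, -0.0]
rows>=5 t [0.0, 0.0814, 0.0407] a [0.1647, -0.0, -0.0]
```

Run:
```python
import cv2,numpy as np
from h import *
a=cv2.imread('pics/top0.png')[0:210,150:430]; b=cv2.imread('pics/s8.png')
s=cv2.imread('pics/scene0.png')[40:250,130:330]
cv2.imwrite('pics/v14.png',np.hstack([cv2.resize(a,(480,360)),cv2.resize(s,(320,336)).copy() if 0 else cv2.resize(s,(320,360))]))
c=viewer.capture('top')
for z in (0.01,.2,.35): print(z,[proj(c,(x,.0,z)).round() for x in (.6,.7,.8)])
```

```text
0.01 [array([254., 178.]), array([253., 143.]), array([253., 109.])]
0.2 [array([253., 168.]), array([253., 128.]), array([252.,  88.])]
0.35 [array([253., 157.]), array([253., 111.]), array([252.,  66.])]
```

View pics/v14.png

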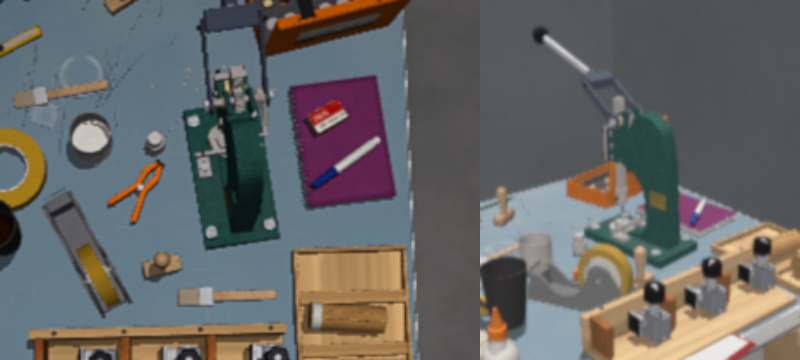

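The punch column stands at about x≥0.70, y≤-0.05. Corner 2 would put the tilted wrist into it, so corner 1 it is.

Call:
play_rows:
  commands:
    - {"fingers": 1, "tx": 0, "ty": 0.088, "tz": 0.0495, "ax": 0.0727, "ay": 0, "az": 0.001}
    - {"fingers": 1, "tx": 0, "ty": 0.088, "tz": 0.0495, "ax": 0.0727, "ay": 0, "az": 0.001}
    - {"fingers": 1, "tx": 0, "ty": 0.088, "tz": 0.0495, "ax": 0.0727, "ay": 0, "az": 0.001}
    - {"fingers": 1, "tx": 0, "ty": 0.088, "tz": 0.0495, "ax": 0.0727, "ay": 0, "az": 0.001}

```text
time_s: 24.37
tcp_pos: [0.5091, -0.2592, 0.2337]
ee_rot: [[-0.005, -0.957, 0.291], [-0.001, 0.291, 0.957], [-1.0, 0.004, -0.002]]
wrist_force: [0.7, 0.2, -1.5]
gripper_width: 0.494
```

Call:
play_rows:
  commands:
    - {"fingers": 1, "tx": 0, "ty": 0.0966, "tz": 0.0284, "ax": 0.0727, "ay": 0, "az": 0.001}
    - {"fingers": 1, "tx": 0, "ty": 0.0966, "tz": 0.0284, "ax": 0.0727, "ay": 0, "az": 0.001}
    - {"fingers": 1, "tx": 0, "ty": 0.0966, "tz": 0.0284, "ax": 0.0727, "ay": 0, "az": 0.001}
    - {"fingers": 1, "tx": 0, "ty": 0.0966, "tz": 0.0284, "ax": 0.0727, "ay": 0, "az": 0.001}

```text
time_s: 24.7
tcp_pos: [0.4474, -0.2183, 0.2345]
ee_rot: [[-0.005, -0.866, 0.5], [-0.0, 0.5, 0.866], [-1.0, 0.004, -0.003]]
wrist_force: [1.3, -0.7, -1.2]
gripper_width: 0.501
```

Call:
play_rows:
  commands:
    - {"fingers": 1, "tx": 0, "ty": 0.0966, "tz": 0.153, "ax": 0.1646, "ay": 0, "az": 0}
    - {"fingers": 1, "tx": 0, "ty": 0.0966, "tz": 0.153, "ax": 0.1646, "ay": 0, "az": 0}
    - {"fingers": 1, "tx": 0, "ty": 0.0966, "tz": 0.153, "ax": 0.1646, "ay": 0, "az": 0}
    - {"fingers": 1, "tx": 0, "ty": 0.0966, "tz": 0.153, "ax": 0.1646, "ay": 0, "az": 0}
    - {"fingers": 1, "tx": 0, "ty": 0.0966, "tz": 0.153, "ax": 0.1646, "ay": 0, "az": 0}

```text
time_s: 25.12
tcp_pos: [0.4443, -0.0799, 0.2347]
ee_rot: [[-0.004, -0.504, 0.864], [0.001, 0.864, 0.504], [-1.0, 0.003, -0.003]]
wrist_force: [-0.3, -0.5, -2.4]
gripper_width: 0.498
```

Call:
play_rows:
  commands:
    - {"fingers": 1, "tx": 0, "ty": 0.1596, "tz": 0.0852, "ax": 0.1646, "ay": 0, "az": 0}
    - {"fingers": 1, "tx": 0, "ty": 0.1596, "tz": 0.0852, "ax": 0.1646, "ay": 0, "az": 0}
    - {"fingers": 1, "tx": 0, "ty": 0.1596, "tz": 0.0852, "ax": 0.1646, "ay": 0, "az": 0}
    - {"fingers": 1, "tx": 0, "ty": 0.1596, "tz": 0.0852, "ax": 0.1646, "ay": 0, "az": 0}
    - {"fingers": 1, "tx": 0, "ty": 0.1596, "tz": 0.0852, "ax": 0.1646, "ay": 0, "az": 0}

```text
time_s: 25.53
tcp_pos: [0.4395, 0.0567, 0.2347]
ee_rot: [[-0.003, -0.012, 1.0], [0.002, 1.0, 0.012], [-1.0, 0.002, -0.003]]
wrist_force: [0.4, -0.1, -2.6]
gripper_width: 0.498
```

Run:
```python
from h import *
s=r.sense(); print(s['tcp_pos'],s['wrist_force'],s['gripper_width'],s['joints'])
plan([(jw(-84,-2.8,80),tool(JY),33),(jw(-84,-2.8,49),tool(JY),12)])
```

```text
[0.43951154 0.05666653 0.23473   ] [ 0.4239787  -0.1273393  -2.60998568] 0.4982515447271407 [  28.36689503    4.44213026  -24.0392597    -0.19081061  -61.63629409
 -117.61653619]
rows>=5 t [0.2063, -0.0075, 0.0001] a [-0.0004, -0.001, -0.0005]
rows>=3 t [0.0413, -0.0, 0.0] a [-0.0, -0.0, -0.0]
```

Call:
play_rows:
  commands:
    - {"fingers": 1, "tx": 0.04, "ty": -0.0075, "tz": 0, "ax": 0, "ay": 0, "az": 0}
    - {"fingers": 1, "tx": 0.085, "ty": -0.0075, "tz": 0, "ax": 0, "ay": 0, "az": 0}
    - {"fingers": 1, "tx": 0.13, "ty": -0.0075, "tz": 0, "ax": 0, "ay": 0, "az": 0}
    - {"fingers": 1, "tx": 0.175, "ty": -0.0075, "tz": 0, "ax": 0, "ay": 0, "az": 0}
    - {"fingers": 1, "tx": 0.206, "ty": -0.0075, "tz": 0, "ax": 0, "ay": 0, "az": 0}

```text
time_s: 25.95
tcp_pos: [0.4372, 0.0469, 0.0773]
ee_rot: [[-0.007, -0.012, 1.0], [-0.001, 1.0, 0.012], [-1.0, -0.001, -0.007]]
wrist_force: [-1.9, 2.2, -0.6]
gripper_width: 0.497
```

Call:
play_rows:
  commands:
    - {"fingers": 1, "tx": 0.013, "ty": 0, "tz": 0, "ax": 0, "ay": 0, "az": 0}
    - {"fingers": 1, "tx": 0.025, "ty": 0, "tz": 0, "ax": 0, "ay": 0, "az": 0}
    - {"fingers": 1, "tx": 0.038, "ty": 0, "tz": 0, "ax": 0, "ay": 0, "az": 0}
    - {"fingers": 1, "tx": 0.038, "ty": 0, "tz": 0, "ax": 0, "ay": 0, "az": 0}

```text
time_s: 26.28
tcp_pos: [0.4387, 0.0477, 0.05]
ee_rot: [[-0.005, -0.013, 1.0], [-0.0, 1.0, 0.013], [-1.0, -0.0, -0.005]]
wrist_force: [0.6, 2.9, -3.0]
gripper_width: 0.498
```

Call:
play_rows:
  commands:
    - {"fingers": 1, "tx": 0.003, "ty": 0, "tz": 0, "ax": 0, "ay": 0, "az": 0}
    - {"fingers": 1, "tx": 0.003, "ty": 0, "tz": 0, "ax": 0, "ay": 0, "az": 0}

```text
time_s: 26.45
tcp_pos: [0.4385, 0.0477, 0.0494]
ee_rot: [[-0.003, -0.013, 1.0], [0.001, 1.0, 0.013], [-1.0, 0.001, -0.003]]
wrist_force: [-0.1, 2.1, -1.6]
gripper_width: 0.497
```

Run:
```python
from h import *
s=r.sense(); print(s['tcp_pos'],s['wrist_force'],jw(-84,-2.8,49))
```

```text
[0.43854906 0.04766353 0.04937803] [-0.10214085  2.14203908 -1.61637192] [0.43917757 0.05126138 0.049     ]
```

The y position is 3.6 mm too far right and touching the pad lightly. Correct that, then lower and butt.

Call:
play_rows:
  commands:
    - {"fingers": 1, "tx": 0, "ty": 0.005, "tz": 0, "ax": 0, "ay": 0, "az": 0}
    - {"fingers": 1, "tx": 0.002, "ty": 0.005, "tz": 0, "ax": 0, "ay": 0, "az": 0}
    - {"fingers": 1, "tx": 0.002, "ty": 0.005, "tz": 0, "ax": 0, "ay": 0, "az": 0}

```text
time_s: 26.7
tcp_pos: [0.4371, 0.051, 0.0487]
ee_rot: [[-0.004, -0.012, 1.0], [0.0, 1.0, 0.012], [-1.0, 0.0, -0.004]]
wrist_force: [-2.1, 1.2, 3.1]
gripper_width: 0.495
```

Call:
play_rows:
  commands:
    - {"fingers": 1, "tx": 0, "ty": 0, "tz": 0.006, "ax": 0, "ay": 0, "az": 0}
    - {"fingers": 1, "tx": 0, "ty": 0, "tz": 0.012, "ax": 0, "ay": 0, "az": 0}
    - {"fingers": 1, "tx": 0, "ty": 0, "tz": 0.016, "ax": 0, "ay": 0, "az": 0}
    - {"fingers": 1, "tx": 0, "ty": 0, "tz": 0.016, "ax": 0, "ay": 0, "az": 0}

```text
time_s: 27.03
tcp_pos: [0.4466, 0.0495, 0.0486]
ee_rot: [[-0.01, -0.012, 1.0], [-0.003, 1.0, 0.011], [-1.0, -0.003, -0.01]]
wrist_force: [-6.7, -0.6, 12.3]
gripper_width: 0.501
```

Call:
play_rows:
  commands:
    - {"fingers": 1, "tx": 0, "ty": 0, "tz": 0.004, "ax": 0, "ay": 0, "az": 0}
    - {"fingers": 1, "tx": 0, "ty": 0, "tz": 0.004, "ax": 0, "ay": 0, "az": 0}

```text
time_s: 27.2
tcp_pos: [0.4492, 0.0494, 0.0486]
ee_rot: [[-0.011, -0.011, 1.0], [-0.003, 1.0, 0.011], [-1.0, -0.003, -0.011]]
wrist_force: [-7.0, -1.2, 12.2]
gripper_width: 0.497
```

Call:
play_rows:
  commands:
    - {"fingers": 1, "tx": -0.002, "ty": 0.001, "tz": 0.004, "ax": 0, "ay": 0, "az": 0}
    - {"fingers": 1, "tx": -0.002, "ty": 0.001, "tz": 0.008, "ax": 0, "ay": 0, "az": 0}
    - {"fingers": 1, "tx": -0.002, "ty": 0.001, "tz": 0.008, "ax": 0, "ay": 0, "az": 0}

```text
time_s: 27.45
tcp_pos: [0.4561, 0.051, 0.0492]
ee_rot: [[-0.009, -0.014, 1.0], [-0.002, 1.0, 0.014], [-1.0, -0.001, -0.009]]
wrist_force: [-7.6, 0.9, 5.5]
gripper_width: 0.497
```

Call:
play_rows:
  commands:
    - {"fingers": 1, "tx": 0, "ty": 0, "tz": 0.003, "ax": 0, "ay": 0, "az": 0}
    - {"fingers": 1, "tx": 0, "ty": 0, "tz": 0.003, "ax": 0, "ay": 0, "az": 0}

```text
time_s: 27.62
tcp_pos: [0.4561, 0.0506, 0.0487]
ee_rot: [[-0.014, -0.017, 1.0], [-0.003, 1.0, 0.017], [-1.0, -0.003, -0.014]]
wrist_force: [-13.3, 3.0, 7.9]
gripper_width: 0.5
```

Call:
play_rows:
  commands:
    - {"fingers": 1, "tx": 0, "ty": 0, "tz": 0.003, "ax": 0, "ay": 0, "az": 0}
    - {"fingers": 1, "tx": 0, "ty": 0, "tz": 0.003, "ax": 0, "ay": 0, "az": 0}

```text
time_s: 27.78
tcp_pos: [0.4562, 0.0505, 0.0487]
ee_rot: [[-0.018, -0.018, 1.0], [-0.004, 1.0, 0.018], [-1.0, -0.004, -0.018]]
wrist_force: [-20.7, 6.5, 13.6]
gripper_width: 0.498
```

Butted (fx -20 N). Ease off and start the tilt.

Call:
play_rows:
  commands:
    - {"fingers": 1, "tx": 0, "ty": 0, "tz": -0.005, "ax": 0, "ay": 0, "az": 0}
    - {"fingers": 1, "tx": 0, "ty": 0, "tz": -0.005, "ax": 0, "ay": 0, "az": 0}

```text
time_s: 27.95
tcp_pos: [0.4552, 0.051, 0.0488]
ee_rot: [[-0.011, -0.014, 1.0], [-0.002, 1.0, 0.014], [-1.0, -0.002, -0.011]]
wrist_force: [-10.5, 3.4, 4.2]
gripper_width: 0.496
```

Run:
```python
from h import *
ref=(.456,.051,.0488)
s=r.sense(); print(s['tcp_pos'],s['wrist_force'])
plan([arc(ref,t,90+t,g=89,bz=-2) for t in (12,24,36,44)],mm=20,deg=6)
```

```text
[0.45522483 0.05104649 0.04876356] [-10.51033466   3.35214356   4.2408561 ]
rows>=2 t [-0.0211, -0.0001, 0.0006] a [0.0004, 0.0631, 0.0007]
rows>=2 t [-0.0212, -0.0, 0.0006] a [-0.0, 0.0667, -0.0]
rows>=2 t [-0.0194, -0.0, 0.0023] a [-0.0, 0.0666, -0.0]
rows>=2 t [-0.0124, -0.0, 0.0024] a [-0.0, 0.0445, -0.0]
```

Call:
play_rows:
  commands:
    - {"fingers": 1, "tx": -0.0115, "ty": 0, "tz": -0.001, "ax": 0, "ay": 0.033, "az": 0}
    - {"fingers": 1, "tx": -0.023, "ty": 0, "tz": -0.002, "ax": 0, "ay": 0.0667, "az": 0}
    - {"fingers": 1, "tx": -0.023, "ty": 0, "tz": -0.002, "ax": 0, "ay": 0.0667, "az": 0}

```text
time_s: 28.2
tcp_pos: [0.4581, 0.0519, 0.0666]
ee_rot: [[-0.218, -0.01, 0.976], [-0.002, 1.0, 0.01], [-0.976, -0.0, -0.218]]
wrist_force: [-4.0, 0.8, -3.5]
gripper_width: 0.493
```

Run:
```python
from h import *
ref=(.456,.051,.0488)
s=r.sense(); print(s['tcp_pos'],s['wrist_force'])
plan([arc(ref,t,90+t,g=89,bz=-3,bx=-.5) for t in (24,36,46)],mm=20,deg=6)
```

```text
[0.45807756 0.05187707 0.06659576] [-4.01267135  0.84554264 -3.4982839 ]
rows>=2 t [-0.0165, -0.0011, -0.0023] a [-0.0007, 0.0633, -0.0002]
rows>=3 t [-0.0194, -0.0, 0.0023] a [-0.0, 0.0667, -0.0]
rows>=2 t [-0.0154, -0.0, 0.0035] a [-0.0, 0.0555, -0.0]
```

Call:
play_rows:
  commands:
    - {"fingers": 1, "tx": -0.008, "ty": 0, "tz": -0.0012, "ax": 0, "ay": 0.033, "az": 0}
    - {"fingers": 1, "tx": -0.0165, "ty": 0, "tz": -0.0025, "ax": 0, "ay": 0.0645, "az": 0}
    - {"fingers": 1, "tx": -0.0165, "ty": 0, "tz": -0.0025, "ax": 0, "ay": 0.0645, "az": 0}

```text
time_s: 28.45
tcp_pos: [0.4614, 0.0517, 0.0781]
ee_rot: [[-0.402, -0.011, 0.915], [-0.005, 1.0, 0.01], [-0.916, -0.001, -0.402]]
wrist_force: [1.4, -0.4, -0.1]
gripper_width: 0.496
```

Call:
play_rows:
  commands:
    - {"fingers": 1, "tx": -0.0095, "ty": 0, "tz": 0.001, "ax": 0, "ay": 0.033, "az": 0}
    - {"fingers": 1, "tx": -0.0185, "ty": 0, "tz": 0.0022, "ax": 0, "ay": 0.0667, "az": 0}
    - {"fingers": 1, "tx": -0.0185, "ty": 0, "tz": 0.0022, "ax": 0, "ay": 0.0667, "az": 0}

```text
time_s: 28.7
tcp_pos: [0.467, 0.0515, 0.0889]
ee_rot: [[-0.586, -0.011, 0.81], [-0.008, 1.0, 0.008], [-0.81, -0.002, -0.586]]
wrist_force: [2.5, -0.1, -0.4]
gripper_width: 0.497
```

Call:
play_rows:
  commands:
    - {"fingers": 1, "tx": -0.0075, "ty": 0, "tz": 0.0015, "ax": 0, "ay": 0.028, "az": 0}
    - {"fingers": 1, "tx": -0.015, "ty": 0, "tz": 0.003, "ax": 0, "ay": 0.0555, "az": 0}
    - {"fingers": 1, "tx": -0.015, "ty": 0, "tz": 0.003, "ax": 0, "ay": 0.0555, "az": 0}

```text
time_s: 28.95
tcp_pos: [0.4734, 0.0514, 0.0966]
ee_rot: [[-0.72, -0.011, 0.694], [-0.01, 1.0, 0.006], [-0.694, -0.003, -0.72]]
wrist_force: [0.3, -0.6, 0.6]
gripper_width: 0.496
```

Run:
```python
from h import *
ref=(.456,.051,.0488)
s=r.sense(); print(s['tcp_pos'],s['wrist_force'],s['joints'],arc(ref,46,136,g=89,bz=0)[0])
plan([arc(ref,t,136,g=89,bz=-3,bx=-1) for t in (56,66,78,90)],mm=20,deg=6)
```

```text
[0.47343107 0.05137341 0.0965723 ] [ 0.28143527 -0.61028486  0.6094026 ] [ 1.77856607e+01  4.00012672e+01 -3.82109489e-02 -1.21898867e+01
 -9.46057952e+01 -1.03192079e+02] [0.47598037 0.05125595 0.10243963]
rows>=1 t [-0.0197, -0.0002, 0.0011] a [-0.001, -0.0002, 0.0002]
rows>=1 t [-0.0151, -0.0, 0.0068] a [0.0, 0.0, -0.0]
rows>=1 t [-0.0168, -0.0, 0.0138] a [0.0, 0.0, -0.0]
rows>=1 t [-0.0149, -0.0, 0.0192] a [0.0, 0.0, -0.0]
```

Same behaviour as the first tube. Repeat the successful steps.

Call:
play_rows:
  commands:
    - {"fingers": 1, "tx": -0.008, "ty": 0, "tz": 0.002, "ax": 0, "ay": 0.01, "az": 0}
    - {"fingers": 1, "tx": -0.016, "ty": 0, "tz": 0.004, "ax": 0, "ay": 0.02, "az": 0}
    - {"fingers": 1, "tx": -0.016, "ty": 0, "tz": 0.004, "ax": 0, "ay": 0.02, "az": 0}

```text
time_s: 29.2
tcp_pos: [0.4817, 0.052, 0.1038]
ee_rot: [[-0.763, -0.011, 0.647], [-0.009, 1.0, 0.006], [-0.647, -0.001, -0.763]]
wrist_force: [-5.4, 0.7, -1.0]
gripper_width: 0.498
```

Call:
play_rows:
  commands:
    - {"fingers": 1, "tx": -0.01, "ty": 0, "tz": 0.0045, "ax": 0, "ay": 0, "az": 0}
    - {"fingers": 1, "tx": -0.0195, "ty": 0, "tz": 0.009, "ax": 0, "ay": 0, "az": 0}
    - {"fingers": 1, "tx": -0.0195, "ty": 0, "tz": 0.009, "ax": 0, "ay": 0, "az": 0}

```text
time_s: 29.45
tcp_pos: [0.4983, 0.052, 0.1088]
ee_rot: [[-0.759, -0.012, 0.65], [-0.01, 1.0, 0.007], [-0.65, -0.001, -0.76]]
wrist_force: [-1.9, -0.2, 0.6]
gripper_width: 0.497
```

Run:
```python
from h import *
ref=(.456,.051,.0488)
s=r.sense(); print(s['tcp_pos'],s['wrist_force'],s['moment'])
plan([arc(ref,t,140,g=89,bz=-4,bx=0) for t in (78,90)],mm=20,deg=6)
```

```text
[0.49832852 0.0520082  0.10879726] [-1.90641513 -0.15309335  0.59460257] [-0.12762012 -0.86254994  0.15606319]
rows>=1 t [-0.0172, -0.0006, 0.0124] a [-0.0006, 0.0032, -0.0]
rows>=1 t [-0.0162, 0.0, 0.0181] a [0.0, 0.0, -0.0]
```

Call:
play_rows:
  commands:
    - {"fingers": 1, "tx": -0.009, "ty": 0, "tz": 0.006, "ax": 0, "ay": 0, "az": 0}
    - {"fingers": 1, "tx": -0.0175, "ty": 0, "tz": 0.0125, "ax": 0, "ay": 0, "az": 0}
    - {"fingers": 1, "tx": -0.0175, "ty": 0, "tz": 0.0125, "ax": 0, "ay": 0, "az": 0}

```text
time_s: 29.7
tcp_pos: [0.5155, 0.0523, 0.1107]
ee_rot: [[-0.759, -0.012, 0.651], [-0.01, 1.0, 0.007], [-0.651, -0.001, -0.759]]
wrist_force: [-1.0, -0.0, 2.6]
gripper_width: 0.498
```

Call:
play_rows:
  commands:
    - {"fingers": 1, "tx": -0.008, "ty": 0, "tz": 0.009, "ax": 0, "ay": 0, "az": 0}
    - {"fingers": 1, "tx": -0.015, "ty": 0, "tz": 0.018, "ax": 0, "ay": 0, "az": 0}
    - {"fingers": 1, "tx": -0.015, "ty": 0, "tz": 0.018, "ax": 0, "ay": 0, "az": 0}

```text
time_s: 29.95
tcp_pos: [0.5341, 0.0525, 0.1081]
ee_rot: [[-0.759, -0.013, 0.651], [-0.01, 1.0, 0.008], [-0.651, -0.001, -0.759]]
wrist_force: [0.2, 0.9, 6.1]
gripper_width: 0.495
```

Call:
play_rows:
  commands:
    - {"fingers": 1, "tx": 0.002, "ty": 0.002, "tz": 0.002, "ax": 0, "ay": 0, "az": 0}
    - {"fingers": 1, "tx": 0.0035, "ty": 0.004, "tz": 0.004, "ax": 0, "ay": 0, "az": 0}
    - {"fingers": 1, "tx": 0.0035, "ty": 0.004, "tz": 0.004, "ax": 0, "ay": 0, "az": 0}

```text
time_s: 30.2
tcp_pos: [0.5339, 0.0535, 0.1079]
ee_rot: [[-0.76, -0.016, 0.65], [-0.015, 1.0, 0.006], [-0.65, -0.005, -0.76]]
wrist_force: [0.9, -3.7, 15.8]
gripper_width: 0.493
```

Call:
play_rows:
  commands:
    - {"fingers": 1, "tx": -0.004, "ty": 0.0005, "tz": 0.001, "ax": 0, "ay": 0, "az": 0}
    - {"fingers": 1, "tx": -0.004, "ty": 0.0005, "tz": 0.001, "ax": 0, "ay": 0, "az": 0}

```text
time_s: 30.37
tcp_pos: [0.5366, 0.0544, 0.1074]
ee_rot: [[-0.759, -0.014, 0.651], [-0.013, 1.0, 0.006], [-0.651, -0.004, -0.759]]
wrist_force: [1.8, -2.7, 10.2]
gripper_width: 0.495
```

Call:
play_rows:
  commands:
    - {"fingers": 0.15, "tx": 0, "ty": 0, "tz": 0, "ax": 0, "ay": 0, "az": 0}
    - {"fingers": -0.3, "tx": 0, "ty": 0, "tz": 0, "ax": 0, "ay": 0, "az": 0}
    - {"fingers": -0.3, "tx": 0, "ty": 0, "tz": 0, "ax": 0, "ay": 0, "az": 0}
    - {"fingers": -0.3, "tx": 0, "ty": 0, "tz": 0, "ax": 0, "ay": 0, "az": 0}
    - {"fingers": -0.3, "tx": 0, "ty": 0, "tz": 0, "ax": 0, "ay": 0, "az": 0}

```text
time_s: 30.78
tcp_pos: [0.5359, 0.0562, 0.1041]
ee_rot: [[-0.76, -0.012, 0.65], [-0.009, 1.0, 0.008], [-0.65, 0.0, -0.76]]
wrist_force: [-0.5, 0.3, 1.2]
gripper_width: 0.636
```

Call:
play_rows:
  commands:
    - {"fingers": -0.3, "tx": -0.03, "ty": -0.001, "tz": 0, "ax": 0, "ay": 0, "az": 0}
    - {"fingers": -0.3, "tx": -0.06, "ty": -0.001, "tz": 0, "ax": 0, "ay": 0, "az": 0}
    - {"fingers": -0.3, "tx": -0.09, "ty": -0.001, "tz": -0.02, "ax": 0, "ay": 0, "az": 0}
    - {"fingers": -0.3, "tx": -0.13, "ty": -0.001, "tz": -0.07, "ax": 0, "ay": 0, "az": 0}
    - {"fingers": -0.3, "tx": -0.15, "ty": -0.001, "tz": -0.1, "ax": 0, "ay": 0, "az": 0}

```text
time_s: 31.2
tcp_pos: [0.5733, 0.0556, 0.2354]
ee_rot: [[-0.76, -0.012, 0.649], [-0.01, 1.0, 0.007], [-0.649, -0.001, -0.761]]
wrist_force: [2.3, 0.5, 1.2]
gripper_width: 0.65
```

Run:
```python
from h import *
np.set_printoptions(precision=4,suppress=True)
s=r.sense();print(s['tcp_pos'],s['joints'])
c=viewer.capture('top'); save(c,'t14')
for d in spotter.silhouettes('tube_0',c)[:4]: print(d['score'],d['uv'],d['region'].sum())
# rib angle of bolt1 : initial ortho w0 says ~61; start yaw options
# rib world angle=180-61=119 -> mod60=59 -> yaw=59-90=-31+180=149 or 89
plan([((.504,-.0145,.21),tool(89))],mm=30)
```

```text
[0.5733 0.0556 0.2354] [  15.5153   42.8176   26.5775  -13.1861 -121.628  -106.8102]
0.78 [236.6, 200.2] 314
rows>=4 t [0.0246, -0.0231, -0.0081] a [-0.1145, -0.0534, -0.0519]
rows>=4 t [0.0254, -0.014, -0.0191] a [-0.1145, -0.0534, -0.0519]
rows>=4 t [0.0229, -0.0017, -0.0261] a [-0.1145, -0.0534, -0.052]
rows>=4 t [0.0174, 0.0115, -0.0277] a [-0.1144, -0.0534, -0.0519]
```

Call:
play_rows:
  commands:
    - {"fingers": -0.3, "tx": 0.0246, "ty": -0.0231, "tz": -0.0081, "ax": -0.1145, "ay": -0.0534, "az": -0.0519}
    - {"fingers": -0.3, "tx": 0.0246, "ty": -0.0231, "tz": -0.0081, "ax": -0.1145, "ay": -0.0534, "az": -0.0519}
    - {"fingers": -0.3, "tx": 0.0246, "ty": -0.0231, "tz": -0.0081, "ax": -0.1145, "ay": -0.0534, "az": -0.0519}
    - {"fingers": -0.3, "tx": 0.0246, "ty": -0.0231, "tz": -0.0081, "ax": -0.1145, "ay": -0.0534, "az": -0.0519}
    - {"fingers": -0.3, "tx": 0.0246, "ty": -0.0231, "tz": -0.0081, "ax": -0.1145, "ay": -0.0534, "az": -0.0519}

```text
time_s: 31.72
tcp_pos: [0.5543, 0.0388, 0.2282]
ee_rot: [[-0.612, -0.374, 0.697], [-0.137, 0.918, 0.373], [-0.779, 0.133, -0.613]]
wrist_force: [-0.6, 0.1, 1.0]
gripper_width: 0.65
```

Call:
play_rows:
  commands:
    - {"fingers": -0.3, "tx": 0.0254, "ty": -0.014, "tz": -0.0191, "ax": -0.1145, "ay": -0.0534, "az": -0.0519}
    - {"fingers": -0.3, "tx": 0.0254, "ty": -0.014, "tz": -0.0191, "ax": -0.1145, "ay": -0.0534, "az": -0.0519}
    - {"fingers": -0.3, "tx": 0.0254, "ty": -0.014, "tz": -0.0191, "ax": -0.1145, "ay": -0.0534, "az": -0.0519}
    - {"fingers": -0.3, "tx": 0.0254, "ty": -0.014, "tz": -0.0191, "ax": -0.1145, "ay": -0.0534, "az": -0.0519}
    - {"fingers": -0.3, "tx": 0.0254, "ty": -0.014, "tz": -0.0191, "ax": -0.1145, "ay": -0.0534, "az": -0.0519}

```text
time_s: 32.13
tcp_pos: [0.5365, 0.0206, 0.2207]
ee_rot: [[-0.416, -0.692, 0.591], [-0.179, 0.699, 0.693], [-0.892, 0.183, -0.414]]
wrist_force: [-0.2, 0.3, 0.3]
gripper_width: 0.652
```

Call:
play_rows:
  commands:
    - {"fingers": -0.3, "tx": 0.0229, "ty": -0.0017, "tz": -0.0261, "ax": -0.1145, "ay": -0.0534, "az": -0.052}
    - {"fingers": -0.3, "tx": 0.0229, "ty": -0.0017, "tz": -0.0261, "ax": -0.1145, "ay": -0.0534, "az": -0.052}
    - {"fingers": -0.3, "tx": 0.0229, "ty": -0.0017, "tz": -0.0261, "ax": -0.1145, "ay": -0.0534, "az": -0.052}
    - {"fingers": -0.3, "tx": 0.0229, "ty": -0.0017, "tz": -0.0261, "ax": -0.1145, "ay": -0.0534, "az": -0.052}
    - {"fingers": -0.3, "tx": 0.0229, "ty": -0.0017, "tz": -0.0261, "ax": -0.1145, "ay": -0.0534, "az": -0.052}

```text
time_s: 32.55
tcp_pos: [0.5187, 0.0026, 0.213]
ee_rot: [[-0.204, -0.914, 0.351], [-0.131, 0.381, 0.915], [-0.97, 0.141, -0.197]]
wrist_force: [0.2, -0.6, -0.1]
gripper_width: 0.649
```

Call:
play_rows:
  commands:
    - {"fingers": -0.3, "tx": 0.0174, "ty": 0.0115, "tz": -0.0277, "ax": -0.1145, "ay": -0.0534, "az": -0.0519}
    - {"fingers": -0.3, "tx": 0.0174, "ty": 0.0115, "tz": -0.0277, "ax": -0.1145, "ay": -0.0534, "az": -0.0519}
    - {"fingers": -0.3, "tx": 0.0174, "ty": 0.0115, "tz": -0.0277, "ax": -0.1145, "ay": -0.0534, "az": -0.0519}
    - {"fingers": -0.3, "tx": 0.0174, "ty": 0.0115, "tz": -0.0277, "ax": -0.1145, "ay": -0.0534, "az": -0.0519}
    - {"fingers": -0.3, "tx": 0.0174, "ty": 0.0115, "tz": -0.0277, "ax": -0.1145, "ay": -0.0534, "az": -0.0519}

```text
time_s: 32.97
tcp_pos: [0.5011, -0.015, 0.2053]
ee_rot: [[-0.015, -1.0, 0.022], [-0.001, 0.022, 1.0], [-1.0, 0.015, -0.001]]
wrist_force: [-0.0, -0.2, -0.1]
gripper_width: 0.648
```

Run:
```python
from h import *
np.set_printoptions(precision=4,suppress=True)
s=r.sense();print(s['tcp_pos'],s['ee_rot'],s['joints'])
c=wcap('w15')
o=rect(c,.102,.47,.54,-.05,.02,.2)
o2=rect(c,.132,.48,.56,.02,.09,.2)
t=viewer.capture('scene')['image'][120:280,150:350,::-1]
cv2.imwrite('pics/v15.png',np.hstack([cv2.resize(o,(400,400)),cv2.resize(t,(400,400))]))
```

```text
[ 0.5011 -0.015   0.2053] [[-0.0151 -0.9996  0.0219]
 [-0.0006  0.0219  0.9998]
 [-0.9999  0.0151 -0.0009]] [ 16.737   12.2477 -19.0809  -0.2533 -59.5089 -17.8615]
```

View pics/v15.png

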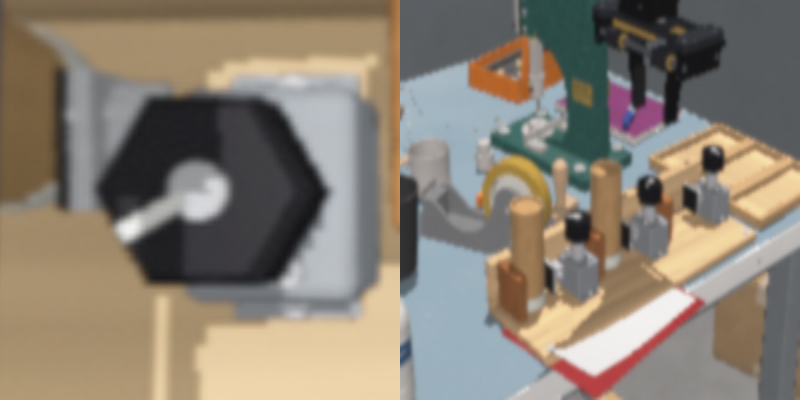

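Both tubes are standing. Hex 1 has flats facing ±x (60°), centred at about (0.505,-0.0155). Descend, grip and turn about 77°.

Run:
```python
from h import *
plan([((.505,-.0155,.097),tool(90),33)])
```

```text
rows>=4 t [0.144, -0.0064, -0.0008] a [-0.0069, -0.0007, -0.005]
```

Call:
play_rows:
  commands:
    - {"fingers": -0.3, "tx": 0.03, "ty": -0.0064, "tz": -0.001, "ax": -0.007, "ay": 0, "az": -0.004}
    - {"fingers": -0.3, "tx": 0.07, "ty": -0.0064, "tz": -0.001, "ax": -0.007, "ay": 0, "az": -0.004}
    - {"fingers": -0.3, "tx": 0.11, "ty": -0.0064, "tz": -0.001, "ax": -0.007, "ay": 0, "az": -0.004}
    - {"fingers": -0.3, "tx": 0.143, "ty": -0.0064, "tz": -0.001, "ax": -0.007, "ay": 0, "az": -0.004}
    - {"fingers": -0.3, "tx": 0.143, "ty": -0.0064, "tz": -0.001, "ax": -0.007, "ay": 0, "az": -0.004}

```text
time_s: 33.48
tcp_pos: [0.5015, -0.0158, 0.0927]
ee_rot: [[-0.014, -1.0, -0.001], [-0.004, -0.001, 1.0], [-1.0, 0.014, -0.004]]
wrist_force: [-1.4, 0.1, -0.9]
gripper_width: 0.653
```

Call:
play_rows:
  commands:
    - {"fingers": 1, "tx": 0, "ty": 0, "tz": 0, "ax": 0, "ay": 0, "az": 0}
    - {"fingers": 1, "tx": 0, "ty": 0, "tz": 0, "ax": 0, "ay": 0, "az": 0}
    - {"fingers": 1, "tx": 0, "ty": 0, "tz": 0, "ax": 0, "ay": 0, "az": 0}
    - {"fingers": 1, "tx": 0, "ty": 0, "tz": 0, "ax": 0, "ay": 0, "az": 0}
    - {"fingers": 1, "tx": 0, "ty": 0, "tz": 0, "ax": 0, "ay": 0, "az": 0}

```text
time_s: 33.9
tcp_pos: [0.5062, -0.0151, 0.0997]
ee_rot: [[0.003, -1.0, -0.004], [-0.001, -0.004, 1.0], [-1.0, -0.003, -0.001]]
wrist_force: [2.2, 1.1, 2.2]
gripper_width: 0.388
```

Call:
play_rows:
  commands:
    - {"fingers": 1, "tx": 0, "ty": 0, "tz": 0, "ax": 0.033, "ay": 0, "az": 0}
    - {"fingers": 1, "tx": 0, "ty": 0, "tz": 0, "ax": 0.067, "ay": 0, "az": 0}
    - {"fingers": 1, "tx": 0, "ty": 0, "tz": 0, "ax": 0.1, "ay": 0, "az": 0}
    - {"fingers": 1, "tx": 0, "ty": 0, "tz": 0, "ax": 0.133, "ay": 0, "az": 0}
    - {"fingers": 1, "tx": 0, "ty": 0, "tz": 0, "ax": 0.1667, "ay": 0, "az": 0}

```text
time_s: 34.32
tcp_pos: [0.5059, -0.0151, 0.0997]
ee_rot: [[0.002, -0.866, 0.5], [-0.001, 0.5, 0.866], [-1.0, -0.002, 0.001]]
wrist_force: [1.4, 0.5, 1.3]
gripper_width: 0.388
```

Call:
play_rows:
  commands:
    - {"fingers": 1, "tx": 0, "ty": 0, "tz": 0, "ax": 0.033, "ay": 0, "az": 0}
    - {"fingers": 1, "tx": 0, "ty": 0, "tz": 0, "ax": 0.067, "ay": 0, "az": 0}
    - {"fingers": 1, "tx": 0, "ty": 0, "tz": 0, "ax": 0.1, "ay": 0, "az": 0}
    - {"fingers": 1, "tx": 0, "ty": 0, "tz": 0, "ax": 0.133, "ay": 0, "az": 0}
    - {"fingers": 1, "tx": 0, "ty": 0, "tz": 0, "ax": 0.1667, "ay": 0, "az": 0}

```text
time_s: 34.73
tcp_pos: [0.5058, -0.0149, 0.0997]
ee_rot: [[0.002, -0.5, 0.866], [-0.0, 0.866, 0.5], [-1.0, -0.001, 0.002]]
wrist_force: [0.2, 1.5, 3.2]
gripper_width: 0.387
```

Run:
```python
from h import *
s=r.sense();print(s['joints'][5],s['effort'][5],s['moment'],s['wrist_force'],s['gripper_width'])
```

```text
-76.84053178286473 0.6806948594748974 [0.73022945 0.19744142 0.12454495] [0.22432093 1.45849359 3.1995309 ] 0.38665507170118607
```

Call:
play_rows:
  commands:
    - {"fingers": 1, "tx": 0, "ty": 0, "tz": 0, "ax": 0.033, "ay": 0, "az": 0}
    - {"fingers": 1, "tx": 0, "ty": 0, "tz": 0, "ax": 0.06, "ay": 0, "az": 0}
    - {"fingers": 1, "tx": 0, "ty": 0, "tz": 0, "ax": 0.083, "ay": 0, "az": 0}
    - {"fingers": 1, "tx": 0, "ty": 0, "tz": 0, "ax": 0.083, "ay": 0, "az": 0}

```text
time_s: 35.07
tcp_pos: [0.5057, -0.0148, 0.0996]
ee_rot: [[0.002, -0.263, 0.965], [-0.0, 0.965, 0.263], [-1.0, -0.001, 0.002]]
wrist_force: [-0.6, 3.3, 4.9]
gripper_width: 0.39
```

Run:
```python
from h import *
s=r.sense();print(s['joints'][5],s['effort'][5],s['moment'],s['wrist_force'],s['gripper_width'])
```

```text
-91.58456086720933 -0.30467262491583824 [ 1.04591621  0.25842695 -0.09376287] [-0.57229505  3.30492963  4.89159672] 0.390066415166816
```

Call:
play_rows:
  commands:
    - {"fingers": 1, "tx": 0, "ty": 0, "tz": 0, "ax": 0.022, "ay": 0, "az": 0}
    - {"fingers": 1, "tx": 0, "ty": 0, "tz": 0, "ax": 0.022, "ay": 0, "az": 0}

```text
time_s: 35.23
tcp_pos: [0.5053, -0.0149, 0.0996]
ee_rot: [[0.001, -0.2, 0.98], [-0.001, 0.98, 0.2], [-1.0, -0.001, 0.001]]
wrist_force: [-1.9, 3.8, 5.4]
gripper_width: 0.388
```

Run:
```python
from h import *
s=r.sense();print(s['joints'][5],s['effort'][5],s['moment'],s['wrist_force'],s['gripper_width'])
```

```text
-95.32836864517138 -1.0368943959474564 [1.11217082 0.61376616 0.70546218] [-1.86280421  3.82623138  5.43044164] 0.38792619612269086
```

Call:
play_rows:
  commands:
    - {"fingers": 1, "tx": 0, "ty": 0, "tz": 0, "ax": 0.022, "ay": 0, "az": 0}
    - {"fingers": 1, "tx": 0, "ty": 0, "tz": 0, "ax": 0.022, "ay": 0, "az": 0}

```text
time_s: 35.4
tcp_pos: [0.5043, -0.015, 0.0996]
ee_rot: [[-0.001, -0.133, 0.991], [-0.002, 0.991, 0.133], [-1.0, -0.001, -0.002]]
wrist_force: [-3.2, 4.1, 7.3]
gripper_width: 0.397
```

Run:
```python
from h import *
s=r.sense();print(s['joints'][5],s['effort'][5],s['moment'],s['wrist_force'],s['gripper_width'])
```

```text
-99.25422330137012 -1.1893786489963531 [1.28304294 1.29895764 0.88044259] [-3.16012033  4.0532671   7.27181446] 0.39686641272558437
```

The end stop is felt at joint 6 ≈ -95° (effort -1.04, then -1.19 N m). Release and retreat.

Call:
play_rows:
  commands:
    - {"fingers": -0.3, "tx": 0, "ty": 0, "tz": 0, "ax": -0.012, "ay": 0, "az": 0}
    - {"fingers": -0.3, "tx": 0, "ty": 0, "tz": 0, "ax": -0.012, "ay": 0, "az": 0}
    - {"fingers": -0.3, "tx": 0, "ty": 0, "tz": 0, "ax": -0.012, "ay": 0, "az": 0}
    - {"fingers": -0.3, "tx": 0, "ty": 0, "tz": 0, "ax": -0.012, "ay": 0, "az": 0}

```text
time_s: 35.73
tcp_pos: [0.5046, -0.0156, 0.0982]
ee_rot: [[-0.001, -0.165, 0.986], [-0.001, 0.986, 0.165], [-1.0, -0.001, -0.002]]
wrist_force: [0.2, -0.4, 0.1]
gripper_width: 0.601
```

Call:
play_rows:
  commands:
    - {"fingers": -0.3, "tx": -0.05, "ty": 0, "tz": 0, "ax": 0, "ay": 0, "az": 0}
    - {"fingers": -0.3, "tx": -0.1, "ty": 0, "tz": 0, "ax": 0, "ay": 0, "az": 0}
    - {"fingers": -0.3, "tx": -0.15, "ty": 0, "tz": 0, "ax": 0, "ay": 0, "az": 0}
    - {"fingers": -0.3, "tx": -0.2, "ty": 0, "tz": 0, "ax": 0, "ay": 0, "az": 0}
    - {"fingers": -0.3, "tx": -0.24, "ty": 0, "tz": 0, "ax": 0, "ay": 0, "az": 0}

```text
time_s: 36.15
tcp_pos: [0.5052, -0.0155, 0.2813]
ee_rot: [[0.002, -0.165, 0.986], [-0.001, 0.986, 0.165], [-1.0, -0.001, 0.001]]
wrist_force: [0.3, 0.6, -0.4]
gripper_width: 0.649
```

Call:
play_rows:
  commands:
    - {"fingers": -0.3, "tx": -0.05, "ty": 0.02, "tz": -0.05, "ax": 0, "ay": 0, "az": 0}
    - {"fingers": -0.3, "tx": -0.1, "ty": 0.05, "tz": -0.1, "ax": 0, "ay": 0, "az": 0}
    - {"fingers": -0.3, "tx": -0.1, "ty": 0.05, "tz": -0.1, "ax": 0, "ay": 0, "az": 0}
    - {"fingers": -0.3, "tx": -0.1, "ty": 0.05, "tz": -0.1, "ax": 0, "ay": 0, "az": 0}

```text
time_s: 36.48
tcp_pos: [0.4236, 0.0097, 0.3585]
ee_rot: [[0.008, -0.167, 0.986], [0.002, 0.986, 0.167], [-1.0, 0.0, 0.008]]
wrist_force: [-0.4, 0.1, 0.7]
gripper_width: 0.65
```

Run:
```python
from h import *
np.set_printoptions(precision=4,suppress=True)
s=r.sense();print(s['tcp_pos'],s['wrist_force'],s['time_s'])
c=wcap('w16')
o=rect(c,.102,.46,.56,-.05,.23,.35)
t=viewer.capture('scene')['image'][110:280,150:350,::-1]
t=cv2.resize(t,(400,300)); p=viewer.capture('top')['image'][130:250,150:400,::-1]; p=cv2.resize(p,(400,300))
cv2.imwrite('pics/v16.png',np.vstack([cv2.resize(o,(800,286)),np.hstack([t,p])]))
```

```text
[0.4236 0.0097 0.3585] [-0.4099  0.091   0.6857] 36.4833
```

View pics/v16.png

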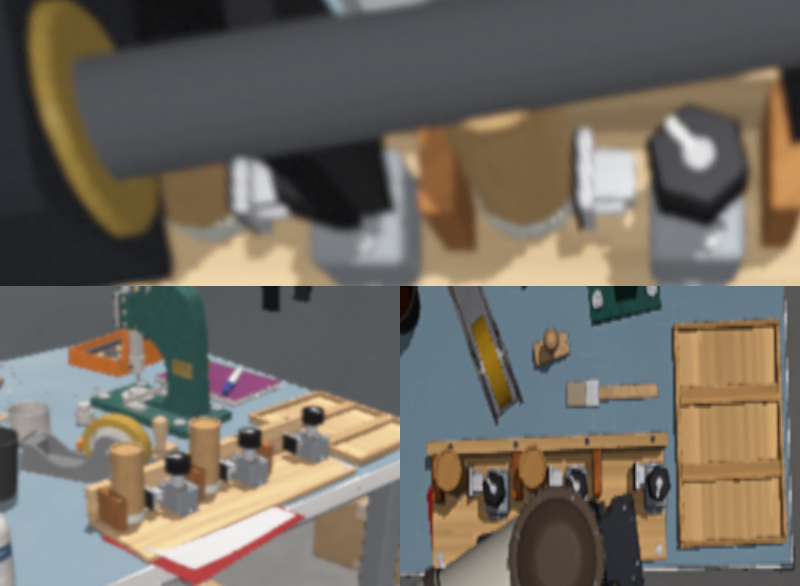

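Both tubes stand square with the pads on them. Bolt 1's rib at (685,135) points up-left, as bolt 0's did. The tray is empty and the bystanders have not moved. Handing in.

```bash
python3 -c "
from station import job
print(job.finish_job())"
```

```text
the job is handed in; nothing more can be done
None
```

Both tubes that were in the tray now stand upright on their bases in the gluing jig, one in corner 0 and one in corner 1. The job is handed in, finished at 36.5 s of the 210 s allowed; no verdict is reported.

I carried each tube lying down and butted its base against the back fence. I then raised the other end by pitching the tool and pushing toward the fence until the tube stood against the fence and side stop. Corner 2 stayed empty because the tall punch would have been in the way of the tilted wrist.

**Last checks:**
- **Bolts:** bolts 0 and 1 were turned clockwise until the end stop was felt. Joint 6's effort jumped from about -0.3 to -1.1 N m, after 119° and 77° of turning. The white ribs point where they should at home.
- **Pads and tubes:** the pads touch both tubes, and the tubes look upright in the scene, top and wrist views.
- **Everything else:** the tray is empty, and the brush and stamp look unmoved in the last top view. Only the edge of the glue bottle shows in the last scene view, so it was not checked closely.

**Failed or disagreed:** My first lift in corner 0 raised the tube level about 22 mm, because the grip was too stiff to let it pivot. I set it back down, still lying, before tilting it properly. In corner 1 the tube touched the pad lightly (about 2–3 N) on the way down, so I moved it over. The cameras and the jig fit disagreed by up to 2–3 mm on the bolt positions, and up to 5 mm for bolt 2, which I did not use.

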